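# Set up the UV viewing stage for a chromatography plate

### The arm

A 6-joint arm with a two-finger parallel gripper is mounted at the origin on a cart in front of the work surface, level with it; the furniture and walls round the work are solid. World frame = base frame: x ahead of the robot, y to its left, z up, the work surface at z = 0. Lengths are in m, angles in rad, forces in N, time in s.
With the tool pointing down it reaches from about 0.4 to 0.825 m from the base axis. Payload 7 kg.
Tool frame: the origin (TCP) lies midway between the tips of the shut fingers; the grasp point (between the pads) lies 19 mm behind it; z points along the fingers, y is the line along which they close (so a half turn about z gives the same grasp; the last joint's range is limited). The gripper opens to 88 mm and grips with 3 to 60 N. Pads are 19 mm wide; open, the fingers measure 130 mm over their backs; the gripper's body (78 mm by 193 mm) begins 47 mm behind the grasp point.
Start: joints at [-0.818, 0.359, 0.012, 0, -1.224, -0.288], TCP at [0.303, -0.603, 0.191] pointing down, gripper open.
Joint ranges: [-3.07, 3.07], [-1.43, 2.12], [-1.02, 1.25], [-3.03, 1.67], [-3.05, -0], [-3.03, 3.03]. Speed limits (rad/s): [2.39, 2.39, 3.01, 3.14, 3.14, 3.14].

### API

Orientations are given as a unit quaternion [w, x, y, z].
In Python, from station import robot, optics gives the robot as it stands.
- The arm moves only by the tool play_rows, never from a script. Its argument "steps" is a list of rows, each a list of 3 entries, a list of its own where there are three numbers: the turn, a rotation vector about the world's x, y, z in degrees, then the shift along the world's x, y, z in cm, then the finger opening in cm, from 0 to 8.76. A call has 1 to 5 rows; each row is the pose to reach, as a shift and turn from the pose commanded when the call began; what a row does not reach only later rows make up. A row lasts 1/10 s, in which the tool goes at most 50 mm and 8.59 degrees, less where a joint would pass 70% of its speed; a pose out of reach is approached as far as the arm can. A call with a gripper value outside its range is refused whole. The fingers move at their own pace and stop on an object; "squeeze" is the grip in N (left out, the last holds). Time passes only in rows, so rows that repeat a pose let the fingers close. It gives the time, the measured TCP pose, the force, the opening and the grip force at its end, in the units of the state.
- robot.observe(): the state, without advancing time (a new reading comes with each control period).
- optics.capture(name): name is "scene" or "top" or "wrist"; returns (picture, depth): 480x640x3 uint8, red, green, blue; 480x640 float32, m along the optical axis (not along the pixel's ray), 0 where there is no reading.
- optics.calibration(name): a dict with "fx", "fy", "cx", "cy" (pixels), "T" (4x4, takes a point from camera to world coordinates). Camera axes: x right, y up, looking along -z (the intrinsics and any distortion apply to the point x, -y, -z); pixel columns grow to the right and rows downward; lengths in m; the calibration is good to about 2 mm. A picture is of the moment at which its call begins: read the wrist's pose just before it. calibration takes no time and is no camera call; for the wrist camera it gives the pose at the moment of the call.
- robot.finish_job(): hands the job in; it is judged then, once.
Trained networks look in the newest picture that a camera, given by its name, has taken for a name from the list of things; names that differ only in an ending like _2 or _b are one class to them, and where a whole thing is asked for, a point or a joint stands for the part that bears it (a point fixed in the world has none). Each returns a list of dicts, best first, with "confidence" (0 to 1); they miss things now and then, are a little off and sometimes report something else, mostly with a low value. They report only what shows in the picture. A call takes as long as a camera call. They do not tell look-alikes from the thing itself.
- optics.outline_of(camera, query): "region" (480x640 bool, what is visible of it) and "box" ([left, top, width, height] in pixels, round what is visible of it).
The state is a dict: "clock": time; "joint_positions": joint angles; "qd": joint speeds; "effort": joint torques, N m; "position": TCP position; "orientation": TCP orientation; "force": force on the tool from outside, world axes, zero at the start; "moment": the same for the moment, N m; "finger_gap": finger opening in m; "gripper_force": force on a finger pad.
Only numpy, scipy, OpenCV 4.12 (cv2) and the standard library are available. Lean on these libraries where they do the work, as an engineer would, in place of code of your own. Each camera call takes 0.05 s, during which the arm holds its last target. There are 200 camera calls.

### The job

Get the UV viewing stage ready to look at a plate. First tip the L-shaped amber screen, which lies on its window with its foot in the air, up about its corner so that it stands on its foot, and push it straight back until both foot rails are fully home under the two keeper clips. Then slide the top plate of the pile out over the end of its box that faces away from the viewing stage until it overhangs enough to be pinched by its two long edges, lay it flat and centred on the raised black plate rest, lengthwise from front to back of the stage, and last push the lamp switch over to the back; leave the other things on the bench where they are.

Things in the scene. Friction and masses are not known exactly. Their poses are not given: they have to be found in the camera images.
- viewer: UV viewing stage, fixed: a low white box with a grey deck 45 mm above the bench; its front faces the robot's right. Origin on the bench below the centre line of screen and plate rest; x points to its back (the robot's left, about world +y), y to its left side, z up. Box from x -105 (front edge) to +145 mm, y -125 to +95 mm; lamp bar along the back at x 110 to 142 mm, top 24 mm above the deck.
- keeper_left (a point): stop inside the left steel keeper clip, at deck height: 48 mm behind and 62 mm left of the viewer's origin; axes as the viewer's. The clip spans 50 to 87 mm from the centre line (its side post is the outer 3 mm), its roof reaches 16 mm to the front of this point, 10 mm above the deck, and flares up another 8 mm long lead-in lip, top 17 mm above the deck.
- keeper_right (a point): the same for the right clip, 62 mm right of the viewer's centre line.
- screen: loose L-shaped screen, 0.2 to 0.33 kg: amber window 92 x 152 x 5 mm and, square to it, a foot of two rails 57 mm long, 15 wide, 6 thick, 62.5 mm either side of the middle. Origin: middle of the outer corner edge. Own x runs up the window, own z along the foot. It starts lying: x level to the viewer's front, z up, hanging 31 to 43 mm over the front edge, so a finger fits under it.
- screen_trim (a point): middle of the aluminium trim (8 wide, 9 thick, 2 mm proud of both faces) on the window's free end, 88 mm from the corner. The weight lies about 33 mm from the corner along x, 10 mm along z: lifted here it falls over onto its foot past about 73 degrees. Standing fully home, x is up, z points to the viewer's back, rail ends at the stops and the corner 9 mm before the viewer's origin.
- plate_rest (a point): centre of the top of the raised black plate rest, a block 96 mm long (x) and 42 mm wide (y) whose top is 6 mm above the deck (51 mm above the bench), 53 mm behind the viewer's origin; axes as the viewer's.
- plate_box: open-ended grey box, fixed, with a pile of white plates; origin on the bench under its middle, x along its length to the end away from the viewer (about world +y). 108 x 62 mm. The pile's top, under the loose plate, is 40 mm above the bench and reaches x -50 to +50 mm; side walls (inner faces 27 mm from the middle) stand 44 mm high, both ends are open above 36 mm.
- plate: the loose top plate of the pile: glass with a white coating, 100 mm long (x) by 50 mm wide (y) by 6 mm thick, 0.05 to 0.08 kg; origin at the centre of its underside. It starts squarely on the pile between the side walls.
- lamp_switch (a joint): steel toggle at the right-hand side of the deck (far from the robot): 0 rad = leaning 26 degrees to the front (off), 0.9 = 26 degrees to the back (on); stays where left, takes about 2 N at its tip. Axis across the viewer at x 62, y -104 mm in the viewer's frame, 57 mm above the bench, on a black body 36 x 30 mm, top at 57 mm.
- switch_tip (a point): centre of the 11 mm ball at the tip of the toggle, 34 mm from its axis.
- beaker: bystander: clear 100 ml beaker, 53x58x69 mm; origin under its middle
- tweezers: bystander: steel tweezers lying flat, 126 mm long, 9 mm high; origin under its middle
- dropper_bottle: bystander: small amber dropper bottle with a black cap, 32x32x68 mm; origin under its middle
- filter_jar: bystander: clear jar with a screw lid, 63x63x70 mm; origin under its middle
- timer: bystander: flat white kitchen-style timer, 66x66x19 mm; origin under its middle
- vial_a: bystander: small sample vial, 12 mm diameter, 32 mm tall; origin under its middle
- vial_b: bystander: small sample vial, 12 mm diameter, 32 mm tall; origin under its middle
Mind the look-alikes: they are no part of the job. Leave any red look-alike of the plate_box alone.

How it is judged:
By the outcome, as a careful person would: the job done as asked, in the order asked, and still so for the second after the job is handed in, with the robot touching nothing.
It also fails if it takes over 72 s, if anything falls off the work surface, if the arm or the gripper's body presses on something with over 40 N, if the wrist force passes 120 N, or if a joint passes its speed limit or range.

## Working session

There is one attempt and no reset: what is moved stays moved. The work goes in short steps, Python scripts to look and compute and a tool call to move; the robot and the scene stay as the last step left them, time stands still between calls to the robot, and variables do not carry over. Pictures are saved under pics/ and viewed, at most 10 in all, crops included, and the job is handed in when it is done.

Besides the shell and the picture viewer there is one more tool, called as a command line: name --argument value ..., lists and objects as JSON in quotes. play_rows: Moves the arm, as the interface text tells. Its arguments: {"type":"object","properties":{"steps":{"type":"array"},"squeeze":{"type":"number"}},"required":["steps"]}

```bash
mkdir -p pics; ls; python3 - <<'E'
from station import robot, optics
import cv2
for n in ("scene","top"):
    p,d=optics.capture(n); cv2.imwrite(f"pics/{n}0.png",p[:,:,::-1])
    c=optics.calibration(n); print(n,c)
print(robot.observe())
E
```

```text
pics
scene {'fx': 450.9630295843254, 'fy': 450.9630295843254, 'cx': 319.98788531432126, 'cy': 236.1062802625543, 'T': array([[-0.42441323,  0.61115813, -0.66810116, -0.06726642],
       [-0.90546802, -0.28730928,  0.31237964,  0.39393088],
       [-0.00103831,  0.73752228,  0.675322  ,  0.7194539 ],
       [ 0.        ,  0.        ,  0.        ,  1.        ]])}
top {'fx': 542.7375382946321, 'fy': 542.7375382946321, 'cx': 324.81452432360095, 'cy': 241.23994345405097, 'T': array([[ 3.12039622e-04,  9.88975881e-01, -1.48076363e-01,
         3.59223105e-01],
       [-9.99854084e-01,  2.83764026e-03,  1.68451172e-02,
         9.83792562e-02],
       [ 1.70796021e-02,  1.48049500e-01,  9.88832459e-01,
         1.47680278e+00],
       [ 0.00000000e+00,  0.00000000e+00,  0.00000000e+00,
         1.00000000e+00]])}
{'clock': 0.1, 'joint_positions': array([-8.17886508e-01,  3.59335683e-01,  1.11999523e-02, -2.71759809e-04,
       -1.22411882e+00, -2.88124660e-01]), 'qd': array([ 0.0006666 , -0.00194078,  0.00256272,  0.00181321, -0.00096158,
       -0.00043997]), 'effort': array([-1.42640565e-03, -5.84165347e+01,  2.93751580e+01,  7.01544285e+00,
        1.01456948e-02, -5.35335744e-05]), 'position': array([ 0.30232571, -0.60298783,  0.18973138]), 'orientation': array([-2.51765626e-04, -2.30261362e-01,  9.73128541e-01,  6.96087747e-04]), 'force': array([-0.16160338, -0.46336326, -0.42698911]), 'moment': array([-0.02903664, -0.02591767, -0.00020098]), 'gripper_force': 0.0, 'finger_gap': 0.08770341183270093}
```

View pics/scene0.png

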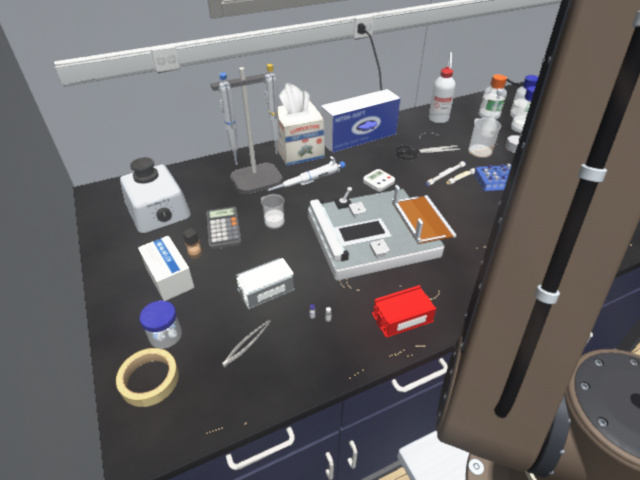

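View pics/top0.png

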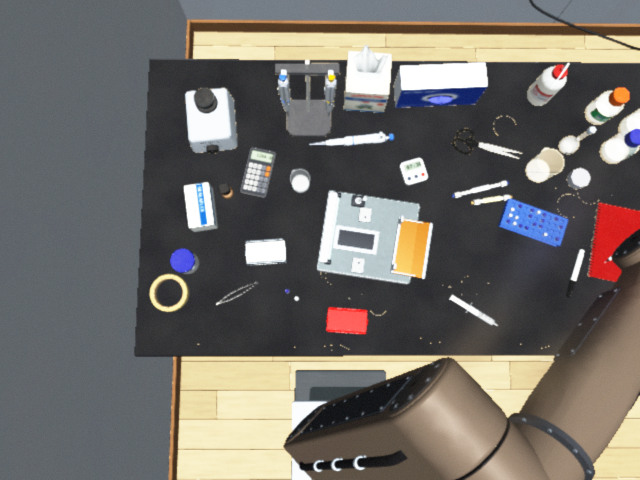

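The pictures show the viewer (top ~370,238) with the amber screen at 412,248. There are two candidate boxes: a grey one with white plates (265,252) and a red one (347,320). The red one is the look-alike; the grey one fits the description.

```bash
cat > h.py <<'E'
import numpy as np, cv2
from station import robot, optics
def cap(n):
    c=optics.calibration(n); p,d=optics.capture(n); return p,d,c
def world(d,c):
    v,u=np.mgrid[0:480,0:640]
    P=np.stack([(u-c['cx'])/c['fx']*d,-(v-c['cy'])/c['fy']*d,-d],-1)
    W=P@c['T'][:3,:3].T+c['T'][:3,3]; W[d==0]=np.nan; return W
def ray(u,v,z,c):  # pixel -> world at height z
    r=c['T'][:3,:3]@np.array([(u-c['cx'])/c['fx'],-(v-c['cy'])/c['fy'],-1]); o=c['T'][:3,3]
    return o+r*(z-o[2])/r[2]
def proj(X,c):
    q=(np.atleast_2d(X)-c['T'][:3,3])@c['T'][:3,:3]
    return np.stack([c['cx']+c['fx']*q[:,0]/-q[:,2],c['cy']-c['fy']*q[:,1]/-q[:,2]],-1)
def rect(XY):
    (c,s,a)=cv2.minAreaRect((XY*1000).astype(np.float32)); return np.round(c,1),np.round(s,1),round(a,1)
E
python3 - <<'E'
from h import *
p,d,c=cap("top"); W=world(d,c)
for n in ["viewer","screen","plate_box","plate","lamp_switch","vial_a","tweezers","dropper_bottle","beaker","timer","filter_jar"]:
    for r in optics.outline_of("top",n)[:2]:
        m=cv2.erode(r['region'].astype(np.uint8),np.ones((2,2)))>0
        X=W[m]; X=X[~np.isnan(X[:,0])]
        if len(X)<3: continue
        print(n,round(r['confidence'],2),r['box'],np.round(np.median(X,0),3),'rect',*rect(X[:,:2]),'z',np.round(np.percentile(X[:,2],[5,50,95]),3))
E
```

```text
viewer 0.95 [315.0, 190.9, 103.2, 91.6] [ 0.589 -0.023  0.047] rect [586.5 -42.2] [249.8 217.9] 81.5 z [0.04  0.047 0.069]
viewer 0.25 [247.5, 241.9, 35.1, 23.7] [0.518 0.214 0.034] rect [543.9 231.6] [62.1 91.9] 4.3 z [0.    0.034 0.047]
screen 0.74 [394.3, 217.0, 36.3, 64.3] [ 0.554 -0.156  0.051] rect [ 554.3 -159.6] [102.2 149. ] 80.2 z [0.045 0.051 0.059]
plate_box 0.89 [326.6, 304.5, 41.6, 26.2] [0.363 0.016 0.04 ] rect [362.6  13.9] [109.4  60.8] 86.3 z [0.016 0.04  0.046]
plate_box 0.48 [248.7, 240.2, 35.0, 25.3] [0.518 0.24  0.036] rect [545.3 234.8] [61.  99.3] 3.0 z [0.005 0.036 0.047]
plate 0.63 [245.6, 239.8, 41.4, 22.3] [0.544 0.23  0.046] rect [545. 230.] [46.8 97.4] 4.0 z [0.041 0.046 0.051]
lamp_switch 0.48 [317.4, 187.9, 101.2, 95.5] [ 0.59  -0.025  0.047] rect [589.1 -47.5] [257.3 224.5] 81.5 z [0.04  0.047 0.069]
vial_a 0.32 [216.7, 301.6, 7.7, 4.7] [0.41  0.358 0.003] rect [410.1 357.8] [1.7 6.7] 26.8 z [-0.002  0.003  0.008]
tweezers 0.15 [171.7, 248.4, 26.1, 23.4] [0.515 0.441 0.068] rect [517.7 445.6] [58. 60.] 5.9 z [0.019 0.068 0.074]
dropper_bottle 0.65 [219.1, 183.4, 12.5, 15.8] [0.707 0.339 0.064] rect [709.6 340.4] [25.6 26.9] 85.0 z [0.019 0.064 0.072]
beaker 0.86 [291.8, 170.4, 21.7, 22.7] [0.743 0.142 0.028] rect [738.5 141.9] [50.5 50.1] 65.6 z [0.017 0.028 0.068]
timer 0.45 [316.5, 193.3, 103.2, 91.1] [ 0.589 -0.023  0.047] rect [586.1 -42. ] [248.2 217. ] 81.4 z [0.04  0.047 0.069]
filter_jar 0.79 [173.9, 248.9, 22.1, 25.6] [0.515 0.44  0.068] rect [518.4 444.6] [57.1 54.4] 50.9 z [0.022 0.068 0.074]
```

play_rows --steps '[[[0, 0, -18], [12, 20, 6], 8], [[0, 0, -18], [12, 20, 6], 8], [[0, 0, -18], [12, 20, 6], 8], [[0, 0, -18], [12, 20, 6], 8], [[0, 0, -18], [12, 20, 6], 8]]'

```text
clock: 1.2
position: [0.4234, -0.4015, 0.2515]
orientation: [0.0, -0.075, 0.997, -0.0]
force: [0.0, -0.1, 1.2]
finger_gap: 0.0798
gripper_force: 0.0
```

play_rows --steps '[[[0, 0, -17], [11, 20, 5], 8], [[0, 0, -17], [11, 20, 5], 8], [[0, 0, -17], [11, 20, 5], 8], [[0, 0, -17], [11, 20, 5], 8], [[0, 0, -17], [11, 20, 5], 8]]'

```text
clock: 1.7
position: [0.5334, -0.2012, 0.3016]
orientation: [0.001, 0.073, 0.997, 0.0]
force: [0.2, -0.6, 0.2]
finger_gap: 0.0802
gripper_force: 0.0
```

```bash
python3 - <<'E'
from h import *
s=robot.observe(); print(s['clock'],s['position'],s['orientation'],s['joint_positions'])
p,d,c=cap("wrist"); cv2.imwrite("pics/w1.png",p[:,:,::-1]); np.savez("w1.npz",p=p,d=d,**c)
print(c['T'].round(3))
W=world(d,c)
for n in ["viewer","screen"]:
    for r in optics.outline_of("wrist",n)[:2]:
        m=cv2.erode(r['region'].astype(np.uint8),np.ones((3,3)))>0
        X=W[m]; X=X[~np.isnan(X[:,0])]
        print(n,r['confidence'],r['box'],rect(X[:,:2]),np.percentile(X[:,2],[5,50,95]).round(3))
E
```

```text
1.7 [ 0.53344305 -0.20116384  0.30159418] [6.34195091e-04 7.26343116e-02 9.97358438e-01 2.54755001e-05] [-1.74820025e-02  1.32728733e-01 -3.95576755e-02  1.94186582e-05
 -1.39724065e+00 -1.69871436e+00]
[[ 0.144 -0.957 -0.253  0.466]
 [ 0.99   0.14   0.036 -0.192]
 [ 0.001 -0.255  0.967  0.496]
 [ 0.     0.     0.     1.   ]]
viewer 0.68 [344.0, 119.0, 259.2, 197.7] (array([583.5, -44.9]), array([247.8, 216.5]), 81.7) [0.044 0.046 0.069]
screen 0.71 [309.3, 134.9, 112.5, 154.0] (array([ 553.4, -156.8]), array([ 91.5, 148.1]), 80.2) [0.049 0.051 0.06 ]
```

View pics/w1.png

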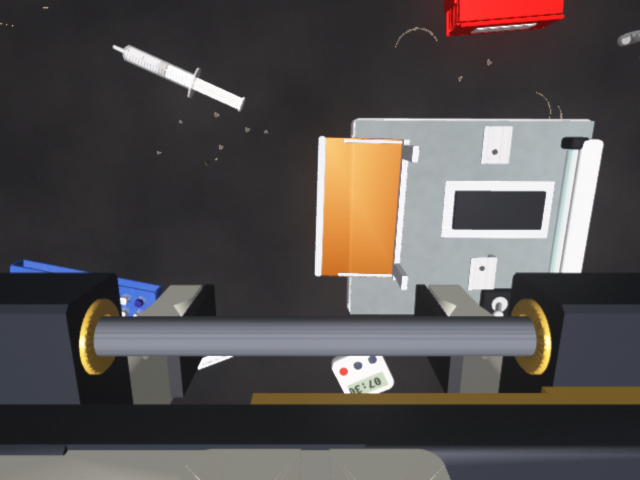

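```bash
python3 - <<'E'
from h import *
f=np.load("w1.npz"); c=f; p=f['p']; W=world(f['d'],c)
a=np.radians(81.7); ex=np.array([np.cos(a),np.sin(a)]); ey=np.array([-ex[1],ex[0]])
g=cv2.cvtColor(p,cv2.COLOR_RGB2GRAY)
# black rest centre
sub=(g[175:245,435:560]<60).astype(np.uint8); n,l,st,ce=cv2.connectedComponentsWithStats(sub); i=1+np.argmax(st[1:,4])
vv,uu=np.where(l==i); XY=np.array([ray(u+435,v+175,.051,c)[:2] for u,v in zip(uu,vv)]); print("rest",rect(XY))
R=np.array(rect(XY)[0])/1000; O=R-.053*ex; print("origin",O)
O2=np.array([.5835,-.0449])-.02*ex+.015*ey; print("O from box",O2)
for nm,(u,v,z) in dict(trimA=(319,138,.053),trimB=(316,275,.053),cornA=(405,143,.05),cornB=(397,275,.05),boxL0=(353,121,.045),boxL1=(592,122,.045)).items():
    X=ray(u,v,z,c)[:2]; q=X-O; print(nm,X.round(4),(q@ex*1000).round(1),(q@ey*1000).round(1))
# orange window mask
hsv=cv2.cvtColor(p,cv2.COLOR_RGB2HSV); m=cv2.inRange(hsv,(8,150,80),(25,255,255)); m[:,:300]=0
X=W[(m>0)]; X=X[~np.isnan(X[:,0])]; print("amber",rect(X[:,:2]),np.percentile(X[:,2],[10,50,90]))
# profile along viewer x at window middle
for s in range(-165,-30,6):
    P=np.array([*(O+ex*s/1000+ey*.02),.05]); u,v=proj(P,c)[0].round().astype(int); print(s,W[v,u].round(3)[2],end='; ')
E
```

```text
rest (array([576. ,  -3.5]), array([81.8, 39. ]), 81.7)
origin [ 0.56834912 -0.05594487]
O from box [ 0.56576999 -0.06252517]
trimA [ 0.4733 -0.1883] -144.7 74.9
trimB [ 0.6187 -0.2125] -147.6 -72.4
cornA [ 0.4911 -0.1014] -56.2 69.9
cornB [ 0.6328 -0.1232] -57.3 -73.5
boxL0 [ 0.4617 -0.1513] -109.7 91.7
boxL1 [0.4982 0.0917] 135.9 90.7
amber (array([ 561. , -163.5]), array([ 91.3, 167.3]), 80.1) [0.04956279 0.05116043 0.4317433 ]
-165 -0.001; -159 -0.0; -153 -0.001; -147 0.052; -141 0.052; -135 0.052; -129 0.049; -123 0.05; -117 0.05; -111 0.05; -105 0.051; -99 0.051; -93 0.05; -87 0.051; -81 0.051; -75 0.05; -69 0.051; -63 0.051; -57 0.059; -51 0.045; -45 0.044; -39 0.045; -33 0.045;
```

play_rows --steps '[[[9, -1.3, 0], [0.5, -3, 0], 5], [[17, -2.6, 0], [0.5, -5.5, -2], 5], [[25, -3.7, 0], [0.5, -5.5, -6], 5], [[33.5, -5, 0], [0.5, -5.5, -10], 5], [[42, -6.1, 0], [0.5, -5.5, -14], 5]]'

```text
clock: 2.35
position: [0.5378, -0.2604, 0.1609]
orientation: [0.029, 0.068, 0.929, 0.363]
force: [0.6, -0.6, -0.1]
finger_gap: 0.0512
gripper_force: 0.0
```

play_rows --steps '[[[2.5, -0.4, 0], [0, 0, -3.5], 5], [[2.5, -0.4, 0], [0, 0, -3.5], 5]]'

```text
clock: 2.55
position: [0.5333, -0.2589, 0.1173]
orientation: [0.023, 0.072, 0.919, 0.386]
force: [0.4, 0.3, -0.6]
finger_gap: 0.0501
gripper_force: 0.0
```

```bash
python3 - <<'E'
from h import *
s=robot.observe(); print(s['clock'],s['position'],s['orientation'],s['joint_positions'])
from scipy.spatial.transform import Rotation as R
print(R.from_quat(s['orientation'][[1,2,3,0]]).as_matrix().round(3))
p,d,c=cap("wrist"); cv2.imwrite("pics/w2.png",p[:,:,::-1])
E
```

```text
2.55 [ 0.53333951 -0.25890706  0.11730498] [0.02300484 0.07245054 0.91937622 0.38596511] [-0.63802492  0.60216778  0.21320062 -0.67731591 -1.62125369 -0.9686169 ]
[[-0.988  0.115  0.098]
 [ 0.151  0.692  0.706]
 [ 0.014  0.713 -0.701]]
```

View pics/w2.png

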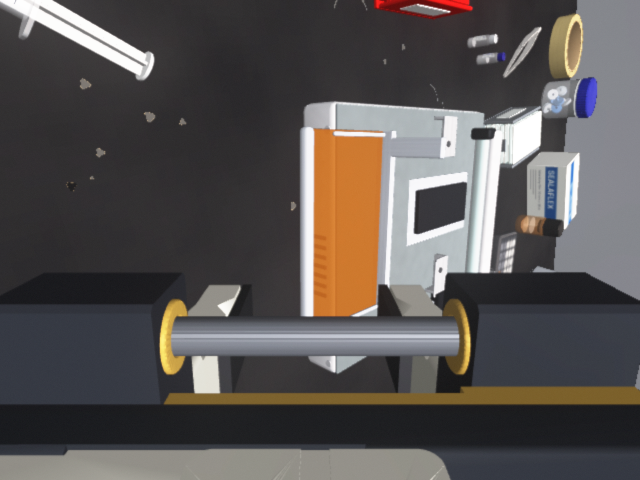

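play_rows --steps '[[[0, 0, 0], [0.3, 2, -2], 5], [[0, 0, 0], [0.6, 4, -4], 5], [[0, 0, 0], [0.6, 4, -4], 5]]'

```text
clock: 2.9
position: [0.544, -0.2158, 0.087]
orientation: [0.028, 0.066, 0.922, 0.381]
force: [0.3, -0.1, 0.1]
finger_gap: 0.0499
gripper_force: 0.0
```

play_rows --steps '[[[0, 0, 0], [0.3, 1.5, -1.5], 5], [[0, 0, 0], [0.4, 3, -3], 5], [[0, 0, 0], [0.5, 3.9, -3.9], 5], [[0, 0, 0], [0.5, 3.9, -3.9], 5]]'

```text
clock: 3.3
position: [0.549, -0.1784, 0.048]
orientation: [0.028, 0.066, 0.922, 0.381]
force: [0.4, -0.4, 0.2]
finger_gap: 0.0497
gripper_force: 0.0
```

```bash
python3 - <<'E'
from h import *
p,d,c=cap("wrist"); q,_,_=cap("scene")
cv2.imwrite("pics/w3.png",np.hstack([cv2.resize(p,(400,300)),cv2.resize(q[170:290,290:450],(400,300))])[:,:,::-1])
E
```

```text
(no output)
```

View pics/w3.png

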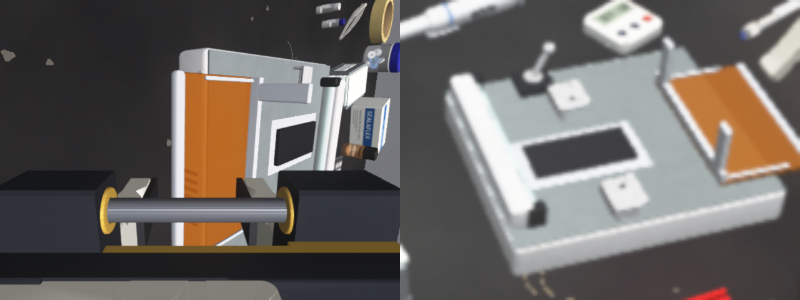

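```bash
python3 - <<'E'
from h import *
q,d,c=cap("scene"); W=world(d,c); s=robot.observe(); print(s['clock'],s['position'],s['force'])
P=s['position']; ex=np.array([.1444,.9895,0])
for t in (P,P+ex*.018+[0,0,.018],P-ex*.018-[0,0,.018],P+ex*.05+[0,0,.05],np.array([.5477,-.1961,.05])):
    u,v=proj(t,c)[0].round().astype(int); print(t.round(3),(u,v),W[v,u].round(3),q[v,u])
cv2.imwrite("pics/s4.png",q[:,:,::-1][100:340,260:580])
E
```

```text
3.45 [ 0.54921876 -0.18037828  0.04804177] [-0.34302249  0.97804147 -0.40787466]
[ 0.549 -0.18   0.048] (np.int64(432), np.int64(216)) [ 0.547 -0.179  0.05 ] [182 110  49]
[ 0.552 -0.163  0.066] (np.int64(426), np.int64(211)) [ 0.57  -0.179  0.048] [182 109  48]
[ 0.547 -0.198  0.03 ] (np.int64(437), np.int64(220)) [ 0.533 -0.184  0.047] [181 110  50]
[ 0.556 -0.131  0.098] (np.int64(415), np.int64(203)) [ 0.604 -0.171  0.05 ] [182 109  47]
[ 0.548 -0.196  0.05 ] (np.int64(438), np.int64(214)) [ 0.546 -0.195  0.051] [229 227 227]
```

View pics/s4.png

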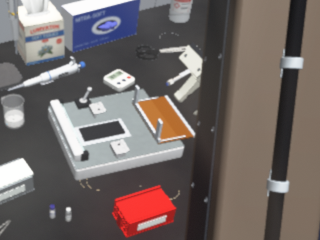

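```bash
python3 - <<'E'
from h import *
q,d,c=cap("scene"); W=world(d,c)
a=cv2.imread("pics/scene0.png")[:,:,::-1]
D=np.abs(a.astype(int)-q).sum(2); 
m=(D>90).astype(np.uint8); n,l,st,ce=cv2.connectedComponentsWithStats(m)
for i in np.argsort(-st[1:,4])[:5]+1: print(st[i],np.nanmedian(W[l==i],0).round(3))
for v in range(140,235,12): print(v,[W[v,u].round(2).tolist() for u in (440,455,470,485,500)])
E
```

```text
[  434     0   206   334 24642] [0.203 0.051 0.474]
[ 578  190   62  158 4259] [ 0.339 -0.58  -0.002]
[ 437  417  138   63 3559] [0.015 0.141 0.238]
[ 493  333   45   99 1912] [0.053 0.125 0.306]
[459 347  13  88 485] [0.088 0.156 0.285]
140 [[0.89, -0.46, -0.0], [0.87, -0.5, -0.0], [0.26, 0.05, 0.46], [0.22, 0.08, 0.49], [0.2, 0.08, 0.5]]
152 [[0.83, -0.42, -0.0], [0.55, -0.21, 0.21], [0.25, 0.06, 0.45], [0.21, 0.08, 0.48], [0.19, 0.08, 0.49]]
164 [[0.78, -0.38, -0.0], [0.53, -0.2, 0.19], [0.24, 0.07, 0.44], [0.21, 0.09, 0.47], [0.19, 0.08, 0.48]]
176 [[0.72, -0.34, 0.01], [0.51, -0.18, 0.18], [0.23, 0.07, 0.44], [0.2, 0.09, 0.46], [0.18, 0.09, 0.47]]
188 [[0.56, -0.19, 0.12], [0.53, -0.21, 0.13], [0.22, 0.08, 0.43], [0.19, 0.1, 0.46], [0.18, 0.09, 0.46]]
200 [[0.54, -0.18, 0.1], [0.63, -0.32, -0.0], [0.21, 0.08, 0.42], [0.18, 0.1, 0.45], [0.17, 0.09, 0.45]]
212 [[0.6, -0.25, 0.0], [0.53, -0.23, 0.06], [0.2, 0.09, 0.41], [0.17, 0.11, 0.44], [0.16, 0.1, 0.44]]
224 [[0.52, -0.18, 0.05], [0.55, -0.26, -0.0], [0.19, 0.1, 0.41], [0.16, 0.11, 0.43], [0.16, 0.1, 0.44]]
```

```bash
python3 - <<'E'
from h import *
q,d,c=cap("scene"); W=world(d,c); s=robot.observe()
from scipy.spatial.transform import Rotation as R
M=R.from_quat(s['orientation'][[1,2,3,0]]).as_matrix()
L=(W-s['position'])@M*1000
m=(np.abs(L[...,0])<30)&(np.abs(L[...,1])<75)&(L[...,2]>-90)&(L[...,2]<10)&(W[...,2]>.0)
vis=np.zeros_like(q); 
for sgn in(1,-1):
  k=m&(sgn*L[...,1]>15)&(q.min(2)>60)&(L[...,2]>-60); 
  X=L[k]; print(sgn,len(X)); 
  for lo in range(-60,10,8):
    y=X[(X[:,2]>=lo)&(X[:,2]<lo+8)]
    if len(y): print(lo,len(y),y.min(0).round(),y.max(0).round())
cv2.imwrite("pics/s5.png",cv2.resize(q[140:250,380:480][:,:,::-1],(640,704)[::1],interpolation=cv2.INTER_CUBIC)[:600])
E
```

```text
1 131
-60 46 [-11.  25. -60.] [ 14.  45. -52.]
-52 43 [-11.  22. -52.] [ 13.  45. -44.]
-44 39 [-10.  28. -44.] [ 15.  43. -36.]
-36 3 [  4.  29. -36.] [ 10.  38. -35.]
-1 94
-60 18 [-10. -28. -60.] [  6. -21. -52.]
-52 30 [ -9. -30. -52.] [ 13. -21. -44.]
-44 37 [-10. -38. -43.] [ 15. -22. -36.]
-36 2 [ -6. -26. -35.] [ 10. -24. -35.]
-12 7 [ -7. -75.  -8.] [ 20. -73.  -6.]
```

View pics/s5.png

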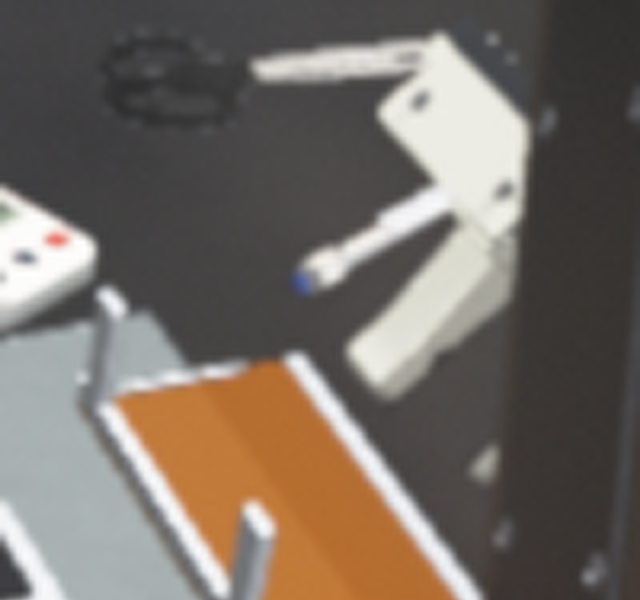

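```bash
python3 - <<'E'
from h import *
from scipy.spatial.transform import Rotation as R
s=robot.observe(); M=R.from_quat(s['orientation'][[1,2,3,0]]).as_matrix()
q,d,c=cap("wrist"); W=world(d,c); L=(W-s['position'])@M*1000
for v in range(265,400,10): print(v,[L[v,u].round().tolist() for u in (150,210,230,320,400,420,500)])
q,d,c=cap("top"); W=world(d,c); L=(W-s['position'])@M*1000
k=(np.abs(L[...,0])<14)&(np.abs(L[...,1])<60)&(L[...,2]>-70)&(W[...,2]>.06)
for u in np.argwhere(k): print(u,L[tuple(u)].round(),q[tuple(u)])
E
```

```text
265 [[8.0, -76.0, -9.0], [1.0, -55.0, 15.0], [-2.0, -46.0, 22.0], [6.0, 2.0, -1.0], [-7.0, 50.0, 40.0], [-18.0, 70.0, 73.0], [-49.0, 168.0, 170.0]]
275 [[38.0, -35.0, -110.0], [-4.0, -54.0, 13.0], [-7.0, -46.0, 22.0], [1.0, 3.0, -2.0], [-14.0, 50.0, 41.0], [-25.0, 71.0, 74.0], [38.0, 39.0, -110.0]]
285 [[38.0, -33.0, -116.0], [11.0, -41.0, -41.0], [11.0, -33.0, -41.0], [-5.0, 3.0, -0.0], [11.0, 33.0, -42.0], [10.0, 41.0, -41.0], [38.0, 37.0, -116.0]]
295 [[38.0, -31.0, -120.0], [11.0, -38.0, -52.0], [11.0, -31.0, -52.0], [-10.0, 3.0, -1.0], [11.0, 31.0, -53.0], [11.0, 38.0, -52.0], [38.0, 35.0, -120.0]]
305 [[38.0, -29.0, -126.0], [11.0, -36.0, -61.0], [8.0, -30.0, -56.0], [-15.0, 3.0, -0.0], [8.0, 30.0, -56.0], [11.0, 36.0, -62.0], [38.0, 33.0, -125.0]]
315 [[37.0, -29.0, -127.0], [11.0, -34.0, -70.0], [10.0, -28.0, -67.0], [-20.0, 3.0, -2.0], [10.0, 28.0, -67.0], [11.0, 34.0, -70.0], [36.0, 33.0, -126.0]]
325 [[35.0, -29.0, -127.0], [31.0, -21.0, -119.0], [31.0, -17.0, -119.0], [31.0, 1.0, -119.0], [31.0, 17.0, -119.0], [31.0, 21.0, -118.0], [35.0, 33.0, -127.0]]
335 [[33.0, -29.0,
[... 4458 characters left out ...]
4 238]
[250 427] [  6.  39. -48.] [240 242 236]
[250 428] [  6.  41. -52.] [239 241 235]
[250 429] [  6.  42. -56.] [236 239 233]
[250 430] [  7.  45. -61.] [237 239 234]
[250 431] [  6.  38. -59.] [235 238 231]
[250 432] [  6.  42. -65.] [231 234 227]
[250 433] [  7.  44. -69.] [232 234 227]
[251 394] [14. 59. 41.] [242 245 247]
[251 425] [  9.  43. -45.] [236 213 172]
[251 426] [  9.  40. -46.] [222 219 207]
[251 427] [  9.  40. -49.] [218 221 218]
[251 428] [  9.  41. -52.] [200 204 196]
[251 429] [  9.  42. -56.] [174 176 168]
[251 430] [  9.  42. -59.] [186 190 182]
[251 431] [  9.  41. -62.] [172 176 167]
[251 432] [  9.  41. -64.] [144 147 140]
[251 433] [  8.  39. -66.] [163 167 158]
```

play_rows --steps '[[[0, 0, 0], [-0.4, -2.8, 2.8], 3], [[0, 0, 0], [-0.4, -2.8, 2.8], 2.5], [[0, 0, 0], [-0.4, -2.8, 2.8], 2.5]]'

```text
clock: 3.95
position: [0.5449, -0.2085, 0.0751]
orientation: [0.028, 0.068, 0.922, 0.381]
force: [-1.2, -0.1, -0.4]
finger_gap: 0.0311
gripper_force: 0.0
```

```bash
cat >> h.py <<'E'
from scipy.spatial.transform import Rotation as Ro
def tips():
    s=robot.observe(); M=Ro.from_quat(s['orientation'][[1,2,3,0]]).as_matrix()
    out=[s['finger_gap']]
    for n in("wrist","scene","top"):
        q,d,c=cap(n); L=(world(d,c)-s['position'])@M*1000
        for sg in (1,-1):
            y=sg*L[...,1]; k=(np.abs(L[...,0])<13)&(y>s['finger_gap']*500-3)&(y<s['finger_gap']*500+22)&(L[...,2]>-90)&(L[...,2]<5)&(q.min(2)>50)
            out.append((n,sg,k.sum(),np.percentile(L[k],98,axis=0).round(),np.percentile(L[k],2,axis=0).round()) if k.sum()>3 else None)
    return out
E
python3 - <<'E'
from h import *
print(*tips(),sep='\n')
E
```

```text
0.03106844700813609
('wrist', 1, np.int64(1647), array([ 11.,  30., -43.]), array([ -9.,  16., -89.]))
('wrist', -1, np.int64(1660), array([ 11., -16., -43.]), array([ -8., -31., -89.]))
('scene', 1, np.int64(202), array([ 13.,  36., -35.]), array([-10.,  17., -85.]))
('scene', -1, np.int64(27), array([ 10., -13., -34.]), array([ -9., -17., -48.]))
('top', 1, np.int64(85), array([  9.,  35., -37.]), array([-12.,  18., -63.]))
None
```

play_rows --steps '[[[0, 0, 0], [0, 0, 0], 0], [[0, 0, 0], [0, 0, 0], 0], [[0, 0, 0], [0, 0, 0], 0]]'

```text
clock: 4.4
position: [0.5445, -0.2071, 0.0743]
orientation: [0.027, 0.067, 0.921, 0.382]
force: [0.6, 0.3, 0.1]
finger_gap: 0.0065
gripper_force: 0.0
```

```bash
python3 - <<'E'
from h import *
print(*tips(),sep='\n')
E
```

```text
0.00647257790993683
('wrist', 1, np.int64(874), array([ 11.,  11., -43.]), array([ -8.,   3., -88.]))
('wrist', -1, np.int64(922), array([ 11.,  -3., -42.]), array([ -8., -11., -87.]))
('scene', 1, np.int64(155), array([ 12.,  23., -36.]), array([-10.,   5., -76.]))
('scene', -1, np.int64(16), array([ 13.,  -1., -36.]), array([  6.,  -9., -47.]))
('top', 1, np.int64(54), array([  9.,  22., -37.]), array([-13.,  13., -56.]))
None
```

play_rows --steps '[[[0, 0, 0], [0, 0, 0], 5], [[0, 0, 0], [0.1, 1, -1], 5], [[0, 0, 0], [0.2, 1.5, -1.5], 5], [[0, 0, 0], [0.4, 2.5, -2.5], 5], [[0, 0, 0], [0.5, 3, -3], 5]]'

```text
clock: 5.05
position: [0.5492, -0.1757, 0.0433]
orientation: [0.027, 0.067, 0.921, 0.382]
force: [-0.2, 0.5, -1.1]
finger_gap: 0.0353
gripper_force: 0.0
```

play_rows --steps '[[[0, 0, 0], [0.2, 1.3, -1.2], 5], [[0, 0, 0], [0.45, 2.6, -2.4], 5], [[0, 0, 0], [0.45, 2.6, -2.4], 5]]'

```text
clock: 5.35
position: [0.5532, -0.1484, 0.0186]
orientation: [0.026, 0.067, 0.921, 0.383]
force: [-0.3, -0.5, 0.0]
finger_gap: 0.0494
gripper_force: 0.0
```

```bash
cat >> h.py <<'E'
EX=np.array([.1444,.9895,0]); EY=np.array([-.9895,.1444,0]); O=np.array([.5675,-.0605,0])
def vf(W): q=W-O; return np.stack([q@EX,q@EY,q[...,2]],-1)*1000
E
python3 - <<'E'
from h import *
s=robot.observe(); M=Ro.from_quat(s['orientation'][[1,2,3,0]]).as_matrix()
tip=s['position']-.036*M[:,2]; print("tip viewer frame",vf(tip).round(1))
q,d,c=cap("scene"); V=vf(world(d,c))
# trim & window in viewer frame, between y -60..60
hsv=cv2.cvtColor(q,cv2.COLOR_RGB2HSV)
w=(V[...,0]>-160)&(V[...,0]<-60)&(abs(V[...,1])<70)&(V[...,2]>40)&(V[...,2]<60)
wh=w&(hsv[...,1]<40); print("white",np.percentile(V[wh],[5,50,95],axis=0).round(1))
q,d,c=cap("wrist"); cv2.imwrite("pics/a.png",q[:,:,::-1])
E
```

```text
tip viewer frame [-114.5    1.3   44. ]
white [[-157.6  -68.9   43.4]
 [-138.2    5.8   50.3]
 [ -61.7   55.8   53.6]]
```

play_rows --steps '[[[-4, 0.6, 0], [0, 0, 1], 4.7], [[-7.4, 1.1, 0], [0, -0.1, 2], 4.5], [[-11, 1.6, 0], [0, 0, 2.8], 4.2], [[-14.8, 2.2, 0], [0, 0.2, 3.5], 4], [[-14.8, 2.2, 0], [0, 0.2, 3.5], 4]]'

```text
clock: 5.95
position: [0.5559, -0.1491, 0.0588]
orientation: [0.021, 0.069, 0.964, 0.256]
force: [0.8, -2.2, 0.5]
finger_gap: 0.0402
gripper_force: 0.7
```

```bash
cat >> h.py <<'E'
def tip():
    s=robot.observe(); M=Ro.from_quat(s['orientation'][[1,2,3,0]]).as_matrix()
    print(round(s['clock'],2),"tip vf",vf(s['position']-.036*M[:,2]).round(1),"zt",(M[:,2]@EX).round(3),(M[:,2]@EY).round(3),"yt",(M[:,1]@EX).round(3),"F",s['force'].round(1),"gap",s['finger_gap'].round(4))
def amber(n):
    q,d,c=cap(n); V=vf(world(d,c)); hsv=cv2.cvtColor(q,cv2.COLOR_RGB2HSV)
    k=(hsv[...,0]>6)&(hsv[...,0]<26)&(hsv[...,1]>140)&(V[...,0]>-170)&(V[...,0]<60)&(abs(V[...,1])<90)&(V[...,2]>38)&(V[...,2]<160)
    X=V[k]; print(n,k.sum(),"amber 2/50/98%",np.percentile(X,[2,50,98],axis=0).round(1).tolist())
    if len(X)>20:
        m=X.mean(0); n_=np.linalg.svd(X-m,full_matrices=False)[2][2]; print(" normal",n_.round(3))
E
python3 - <<'E'
from h import *
tip(); amber("scene"); amber("wrist"); amber("top")
E
```

```text
Traceback (most recent call last):
  File "h.py", line 31, in tip
    print(round(s['clock'],2),"tip vf",vf(s['position']-.036*M[:,2]).round(1),"zt",(M[:,2]@EX).round(3),(M[:,2]@EY).round(3),"yt",(M[:,1]@EX).round(3),"F",s['force'].round(1),"gap",s['finger_gap'].round(4))
                                                                                                                                                                                     ^^^^^^^^^^^^^^^^^^^^^
AttributeError: 'float' object has no attribute 'round'
```

```bash
sed -i "s/s\['finger_gap'\].round(4)/round(s['finger_gap'],4)/" h.py; python3 - <<'E'
from h import *
tip(); amber("scene"); amber("wrist"); amber("top")
E
```

```text
5.95 tip vf [-107.2   -1.2   90. ] zt 0.497 -0.003 yt 0.868 F [ 0.8 -2.2  0.5] gap 0.0402
scene 1314 amber 2/50/98% [[-116.3, -66.8, 54.1], [-83.9, 8.2, 70.5], [-56.0, 63.6, 89.4]]
 normal [-0.498  0.009 -0.867]
wrist 18911 amber 2/50/98% [[-166.6, -59.8, 54.3], [-93.3, 25.8, 75.6], [-55.0, 70.6, 144.5]]
 normal [ 0.565 -0.005  0.825]
top 879 amber 2/50/98% [[-115.6, -70.7, 52.1], [-74.0, 23.8, 65.3], [-53.6, 65.2, 88.5]]
 normal [ 0.479 -0.004  0.878]
```

play_rows --steps '[[[-4, 0.6, 0], [0, 0.3, 0.65], 3.8], [[-7.4, 1.1, 0], [0.1, 0.7, 1.1], 3.5], [[-11, 1.6, 0], [0.2, 1.2, 1.5], 3.3], [[-14.8, 2.2, 0], [0.25, 1.7, 1.9], 3], [[-14.8, 2.2, 0], [0.25, 1.7, 1.9], 3]]'

```text
clock: 6.6
position: [0.5565, -0.1312, 0.0747]
orientation: [0.008, 0.072, 0.989, 0.13]
force: [-1.4, 0.5, 0.2]
finger_gap: 0.0305
gripper_force: 0.0
```

```bash
python3 - <<'E'
from h import *
tip(); amber("scene"); amber("wrist")
E
```

```text
6.6 tip vf [-80.9   0.6 109.5] zt 0.259 0.002 yt 0.966 F [-1.4  0.5  0.2] gap 0.0305
scene 1088 amber 2/50/98% [[-82.3, -61.9, 58.4], [-64.0, 17.3, 85.5], [-47.6, 70.4, 118.3]]
 normal [ 0.864 -0.036  0.503]
wrist 9982 amber 2/50/98% [[-87.1, -59.2, 56.9], [-71.9, 25.9, 91.2], [-49.1, 70.4, 114.0]]
 normal [ 0.832 -0.033  0.554]
```

play_rows --steps '[[[-4, 0.6, 0], [0.1, 0.5, 0.25], 2.8], [[-7.4, 1.1, 0], [0.15, 0.95, 0.45], 2.6], [[-10, 1.4, 0], [0.2, 1.4, 0.55], 2.4], [[-12, 1.7, 0], [0.3, 1.8, 0.6], 2.4], [[-14.8, 2.2, 0], [0.3, 2.2, 0.6], 2.4]]'

```text
clock: 7.2
position: [0.5589, -0.1116, 0.0796]
orientation: [-0.002, 0.075, 0.997, 0.001]
force: [0.6, 0.4, 0.6]
finger_gap: 0.024
gripper_force: 0.0
```

```bash
python3 - <<'E'
from h import *
tip(); amber("scene"); amber("wrist"); amber("top")
E
```

```text
7.2 tip vf [-51.8   0.9 115.6] zt 0.001 0.004 yt 1.0 F [0.6 0.4 0.6] gap 0.024Traceback (most recent call last):
  File "<stdin>", line 2, in <module>
  File "h.py", line 35, in amber
    X=V[k]; print(n,k.sum(),"amber 2/50/98%",np.percentile(X,[2,50,98],axis=0).round(1).tolist())
                                             ~~~~~~~~~~~~~^^^^^^^^^^^^^^^^^^^^
    return _quantile_unchecked(
        a, q, axis, out, overwrite_input, method, keepdims, weights)
    return _ureduce(a,
                    func=_quantile_ureduce_func,
    ...<5 lines>...
                    overwrite_input=overwrite_input,
                    method=method)
    r = func(a, **kwargs)
    result = _quantile(arr,
                       quantiles=q,
    ...<2 lines>...
                       out=out,
                       weights=wgt)
    slices_having_nans = np.isnan(arr[-1, ...])
                                  ~~~^^^^^^^^^
IndexError: index -1 is out of bounds for axis 0 with size 0
```

```bash
cat >> h.py <<'E'
def slab(n,s0=-110,s1=30):
    q,d,c=cap(n); V=vf(world(d,c))
    for lo,hi in((48,60),(60,75),(75,90),(90,105),(105,120),(120,132),(132,145)):
        k=(V[...,0]>s0)&(V[...,0]<s1)&(abs(V[...,1])<80)&(abs(V[...,1])>24)&(V[...,2]>lo)&(V[...,2]<hi)
        if k.sum()>3: X=V[k]; print(n,lo,k.sum(),'s',np.percentile(X[:,0],[3,50,97]).round(1),'y',np.percentile(X[:,1],[3,97]).round(1),np.median(q[k],axis=0))
E
python3 - <<'E'
from h import *
for n in("scene","wrist","top"): slab(n)
E
```

```text
scene 48 418 s [-43.5 -30.8  27.7] y [-69.8  74.8] [249. 249. 250.]
scene 60 148 s [-44.9 -40.4  28.8] y [-71.5  76.1] [108.   86.   68.5]
scene 75 123 s [-44.3 -40.6 -36.7] y [-71.6  75.9] [102.  78.  58.]
scene 90 106 s [-45.  -40.5 -36.7] y [-71.5  75.5] [101.  77.  57.]
scene 105 95 s [-44.7 -40.1 -37.4] y [-68.6  75.6] [101.  76.  55.]
scene 120 54 s [-42.1 -39.6 -37.9] y [26.5 76.4] [101.5  77.5  57. ]
scene 132 83 s [-45.9 -40.4 -36.9] y [26.9 75.4] [242. 244. 247.]
wrist 48 2801 s [-35.3 -11.   28.8] y [-65.1  68.3] [227. 227. 231.]
wrist 60 576 s [23.8 25.7 29.1] y [50.9 79. ] [217. 213. 216.]
wrist 132 4206 s [-48.2 -43.9 -39.4] y [25.5 72.9] [219. 220. 227.]
top 48 259 s [-94.4 -30.7  26.2] y [25.9 77.1] [234. 239. 241.]
top 60 19 s [-40.1 -36.1  29.5] y [30.3 71.1] [220. 223. 222.]
top 75 15 s [-40.8 -39.4 -37. ] y [26.5 71.5] [126. 110.  97.]
top 90 11 s [-39.9 -39.4 -38.5] y [29.1 64.7] [98. 75. 59.]
top 105 14 s [-40.2 -39.2 -36.2] y [28.6 71.9] [115.5 103.5  98. ]
top 120 8 s [-42.  -39.4 -37.7] y [35.5 72.2] [176.  178.  180.5]
top 132 59 s [-45.9 -41.9 -37.2] y [27.7 70.1] [247. 250. 252.]
```

play_rows --steps '[[[0, 0, 0], [0, 0, 0], 3.6], [[0, 0, 0], [0, -0.3, 1.5], 3.6], [[0, 0, 0], [0, -0.3, 3.8], 3.6], [[0, 0, 0], [-0.4, -2.5, 3.8], 2], [[0, 0, 0], [-0.7, -4.8, 3.8], 0]]'

```text
clock: 7.9
position: [0.5528, -0.1593, 0.1193]
orientation: [-0.0, 0.073, 0.997, 0.001]
force: [0.0, 0.3, -0.1]
finger_gap: 0.0256
gripper_force: 0.0
```

play_rows --steps '[[[0, 0, 0], [0, 0, -0.5], 0], [[8, -1.2, 0], [0, 0, -4], 0], [[16, -2.4, 0], [0.2, 1.5, -8], 0], [[19.8, -2.9, 0], [0.4, 2.7, -8.6], 0], [[19.8, -2.9, 0], [0.4, 2.7, -8.6], 0]]'

```text
clock: 8.4
position: [0.5553, -0.1328, 0.0297]
orientation: [0.01, 0.075, 0.982, 0.175]
force: [-0.6, -0.7, 0.3]
finger_gap: 0.0003
gripper_force: 0.0
```

```bash
python3 - <<'E'
from h import *
tip(); 
for n in("scene",): slab(n,-60,-20)
E
```

```text
8.4 tip vf [-85.8   1.5  63.5] zt 0.346 0.004 yt 0.938 F [-0.6 -0.7  0.3] gap 0.0003
scene 48 259 s [-44.1 -36.9 -21.4] y [-70.3  75.6] [243. 243. 245.]
scene 60 125 s [-44.9 -40.9 -36.7] y [-70.5  76. ] [102.  78.  58.]
scene 75 132 s [-44.8 -40.9 -36.8] y [-70.8  75.2] [99. 75. 56.]
scene 90 133 s [-44.7 -40.7 -37. ] y [-71.7  75.6] [98. 75. 54.]
scene 105 131 s [-44.4 -41.1 -38. ] y [-70.1  75.4] [97. 73. 53.]
scene 120 90 s [-44.4 -40.2 -37.9] y [-68.7  76.4] [98. 75. 54.]
scene 132 85 s [-45.9 -40.6 -37.2] y [-68.8  75.9] [238. 241. 244.]
```

play_rows --steps '[[[0, 0, 0], [0.2, 1.5, 0], 0], [[0, 0, 0], [0.35, 2.4, 0], 0], [[0, 0, 0], [0.45, 3.1, 0], 0], [[0, 0, 0], [0.55, 3.8, 0], 0], [[0, 0, 0], [0.6, 4.4, 0], 0]]'

```text
clock: 8.95
position: [0.5633, -0.0867, 0.0335]
orientation: [0.012, 0.071, 0.982, 0.174]
force: [0.6, -4.1, 2.0]
finger_gap: 0.0007
gripper_force: 1.6
```

```bash
python3 - <<'E'
from h import *
tip(); 
for n in("scene",): slab(n,-60,20)
E
```

```text
8.95 tip vf [-38.9   0.4  67.3] zt 0.343 0.0 yt 0.939 F [ 0.6 -4.1  2. ] gap 0.0007
scene 48 345 s [-20.5 -12.   17.6] y [-67.3  75.4] [249. 250. 251.]
scene 60 128 s [-22.2 -19.5 -16.9] y [-70.4  76.3] [105.  82.  63.]
scene 75 130 s [-21.5 -19.6 -16.7] y [-70.3  76.2] [103.  79.  60.]
scene 90 90 s [-23.  -19.6 -17.3] y [-35.   75.9] [102.  78.  58.]
scene 105 83 s [-22.4 -19.5 -16.9] y [25.1 76.7] [101.  76.  55.]
scene 120 55 s [-24.2 -19.4 -17.6] y [27.  76.8] [101.  78.  57.]
scene 132 109 s [-56.1 -21.3 -16.7] y [26.2 76.1] [222. 227. 231.]
```

play_rows --steps '[[[0, 0, 0], [0.1, 0.5, 0], 0], [[0, 0, 0], [0.15, 0.9, 0], 0], [[0, 0, 0], [0.2, 1.2, 0], 0], [[0, 0, 0], [0.2, 1.4, 0], 0], [[0, 0, 0], [0.2, 1.4, 0], 0]]'

```text
clock: 9.5
position: [0.5647, -0.0732, 0.0325]
orientation: [0.012, 0.072, 0.982, 0.174]
force: [0.3, -1.0, 1.6]
finger_gap: 0.0003
gripper_force: 0.8
```

```bash
python3 - <<'E'
from h import *
tip(); 
for n in("scene",): slab(n,-60,20)
E
```

```text
9.5 tip vf [-25.3   0.9  66.3] zt 0.344 0.001 yt 0.939 F [ 0.3 -1.   1.6] gap 0.0003
scene 48 272 s [-7.1 -1.1 17.5] y [-69.1  75.2] [248. 248. 249.]
scene 60 128 s [-8.1 -6.  -3.5] y [-69.6  76.5] [107.   82.5  62.5]
scene 75 120 s [-8.7 -5.9 -2.7] y [-70.3  76.7] [104.  80.  60.]
scene 90 84 s [-9.1 -6.  -3.3] y [-30.1  76.4] [103.  78.  58.]
scene 105 81 s [-9.3 -5.8 -3.1] y [25.3 76.6] [102.  77.  56.]
scene 120 58 s [-55.8  -6.2  -4. ] y [26.7 77. ] [102.   77.5  57.5]
scene 132 148 s [-57.6  -9.9  -3.3] y [27.  76.5] [165.5 161.5 160.5]
```

play_rows --steps '[[[0, 0, 0], [0.05, 0.2, 0], 0], [[0, 0, 0], [0.05, 0.4, 0], 0], [[0, 0, 0], [0.05, 0.4, 0], 0]]'

```text
clock: 9.85
position: [0.565, -0.0703, 0.0324]
orientation: [0.012, 0.072, 0.982, 0.173]
force: [-0.3, -6.9, 1.3]
finger_gap: 0.0004
gripper_force: 3.3
```

play_rows --steps '[[[0, 0, 0], [0.05, 0.2, 0], 0], [[0, 0, 0], [0.05, 0.2, 0], 0]]'

```text
clock: 10.05
position: [0.565, -0.0701, 0.0325]
orientation: [0.011, 0.072, 0.982, 0.172]
force: [-3.5, -14.0, 2.7]
finger_gap: 0.0001
gripper_force: 7.3
```

```bash
python3 - <<'E'
from h import *
tip(); 
for n in("scene",): slab(n,-60,20)
E
```

```text
10.05 tip vf [-22.1   1.   66.3] zt 0.34 0.002 yt 0.94 F [ -3.5 -14.    2.7] gap 0.0001
scene 48 279 s [-4.2  1.3 17.7] y [-68.8  75.6] [247. 248. 249.]
scene 60 124 s [-5.7 -3.  -0.7] y [-69.8  76.2] [108.  83.  64.]
scene 75 111 s [-6.2 -3.  -0.4] y [-69.6  76.8] [105.  80.  61.]
scene 90 85 s [-6.1 -3.2 -1. ] y [-28.3  76.3] [104.  79.  59.]
scene 105 81 s [-5.7 -3.1 -1.5] y [26.6 77.2] [103.  78.  57.]
scene 120 59 s [-57.5  -3.1  -1.5] y [28.4 77.3] [102.  78.  59.]
scene 132 161 s [-57.   -7.7  -0.5] y [25.8 74.3] [154. 148. 146.]
```

play_rows --steps '[[[0, 0, 0], [-0.2, -1.5, 0], 0], [[0, 0, 0], [-0.6, -4, 0.5], 0], [[-6, 0.9, 0], [-0.6, -4.5, 5], 0], [[-13, 1.9, 0], [-0.6, -4.5, 10], 0], [[-19.8, 2.9, 0], [-0.6, -3, 14.5], 0]]'

```text
clock: 10.6
position: [0.56, -0.0996, 0.1799]
orientation: [-0.0, 0.076, 0.997, -0.002]
force: [1.7, 0.7, -0.4]
finger_gap: 0.0003
gripper_force: 0.0
```

```bash
python3 - <<'E'
from h import *
tip()
for n in("scene","top"):
    q,d,c=cap(n); W=world(d,c); V=vf(W)
    # screen yaw
    k=(V[...,0]>-20)&(V[...,0]<10)&(abs(V[...,1])<70)&(V[...,2]>62)&(V[...,2]<125)
    X=V[k]
    if k.sum()>20: print(n,"screen s(y)",np.polyfit(X[:,1],X[:,0],1).round(3))
    # plate
    k=(W[...,0]>.49)&(W[...,0]<.60)&(W[...,1]>.15)&(W[...,1]<.31)&(W[...,2]>.030)&(W[...,2]<.06)&(q.min(2)>180)
    m,l,st,_=cv2.connectedComponentsWithStats(k.astype(np.uint8)); i=1+np.argmax(st[1:,4]); X=W[l==i]; print(n,"plate",rect(X[:,:2]),np.percentile(X[:,2],[5,50,95]).round(4))
    k=(V[...,0]>0)&(V[...,0]<106)&(abs(V[...,1])<32)&(V[...,2]>49)&(V[...,2]<56); X=V[k]; print(n,"rest",k.sum(),np.percentile(X,[3,50,97],axis=0).round(1).tolist())
    cv2.imwrite(f"pics/{n}9.png",q[:,:,::-1])
E
```

```text
10.6 tip vf [-39.6   1.8 215.9] zt -0.003 -0.0 yt 1.0 F [ 1.7  0.7 -0.4] gap 0.0003
scene screen s(y) [ 2.000e-03 -3.201e+00]
scene plate (array([542.6, 234.3]), array([ 62. , 105.1]), 4.6) [0.0409 0.0455 0.0476]
scene rest 539 [[2.6, -18.3, 49.1], [50.6, 3.0, 50.6], [99.1, 23.1, 53.1]]
top screen s(y) [ 0.016 -3.11 ]
top plate (array([545.7, 234.3]), array([ 61.6, 106.2]), 3.8) [0.0367 0.0458 0.0506]
top rest 164 [[1.4, -10.6, 49.1], [21.9, 9.9, 51.7], [56.1, 27.5, 55.3]]
```

play_rows --steps '[[[0, 0, 8], [0, 2, 0], 0], [[0, 0, 16], [-0.2, 5, 0], 0], [[0, 0, 25], [-0.3, 8, 0], 0], [[0, 0, 33], [-0.4, 11, 0], 0], [[0, 0, 42], [-0.5, 13, 0], 0]]'

```text
clock: 11.2
position: [0.5537, 0.0344, 0.177]
orientation: [-0.002, -0.289, 0.957, 0.001]
force: [0.2, -0.3, 1.3]
finger_gap: 0.0001
gripper_force: 0.0
```

play_rows --steps '[[[0, 0, 8], [0, 3, 0], 0], [[0, 0, 16], [-0.2, 6, 0], 0], [[0, 0, 25], [-0.3, 9, -2], 0], [[0, 0, 33], [-0.5, 12, -4], 0], [[0, 0, 42], [-0.6, 13.1, -6], 0]]'

```text
clock: 11.7
position: [0.5479, 0.1659, 0.1164]
orientation: [-0.001, -0.61, 0.792, 0.001]
force: [1.0, -0.9, 0.2]
finger_gap: 0.0005
gripper_force: 0.0
```

play_rows --steps '[[[0, 0, 8], [0, 0, -1], 0], [[0, 0, 16], [0, 0, -3], 0], [[0, 0, 18.5], [0, 0, -4], 0], [[0, 0, 18.5], [0, 0, -4], 0]]'

```text
clock: 12.1
position: [0.5468, 0.1629, 0.0754]
orientation: [0.003, 0.727, -0.686, -0.001]
force: [-0.4, -0.9, 0.1]
finger_gap: 0.0007
gripper_force: 0.0
```

```bash
python3 - <<'E'
from h import *
s=robot.observe(); M=Ro.from_quat(s['orientation'][[1,2,3,0]]).as_matrix(); print(s['position'].round(4),M.round(3).tolist(),s['joint_positions'].round(2))
for n in("wrist","scene"):
    q,d,c=cap(n); W=world(d,c); cv2.imwrite(f"pics/{n}10.png",q[:,:,::-1])
    k=(W[...,0]>.49)&(W[...,0]<.60)&(W[...,1]>.15)&(W[...,1]<.31)&(W[...,2]>.025)&(W[...,2]<.056)&(q.min(2)>100)
    X=W[k]; print(n,k.sum())
    if k.sum()>100:
        m,l,st,_=cv2.connectedComponentsWithStats(k.astype(np.uint8)); i=1+np.argmax(st[1:,4]); X=W[l==i]; print(rect(X[:,:2]),np.percentile(X[:,2],[5,50,95]).round(4))
    q2=q.copy(); 
c0=optics.calibration("wrist"); print(proj([[.5477,.1844,.046],[.5404,.2843,.046]],c0).round())
E
```

```text
[0.5468 0.1629 0.0754] [[0.057, -0.998, -0.006], [-0.998, -0.057, -0.003], [0.003, 0.006, -1.0]] [ 0.63  0.29 -0.37 -0.   -0.92 -0.57]
wrist 182
(array([545.4, 184.7]), array([13.4, 18.2]), 36.8) [0.0352 0.0456 0.047 ]
scene 1504
(array([542.1, 235.2]), array([ 66.1, 108.6]), 4.2) [0.0287 0.0448 0.0475]
[[314. 294.]
 [317. 443.]]
```

play_rows --steps '[[[0, 0, 0.8], [0.1, 0, -3.5], 0], [[0, 0, 0.8], [0.1, 0, -6], 0], [[0, 0, 0.8], [0.1, 0, -6.8], 0], [[0, 0, 0.8], [0.1, 0, -6.8], 0]]'

```text
clock: 12.6
position: [0.5493, 0.1633, 0.0092]
orientation: [0.002, 0.732, -0.682, 0.0]
force: [-0.3, -0.1, 0.6]
finger_gap: 0.0006
gripper_force: 0.0
```

```bash
python3 - <<'E'
from h import *
s=robot.observe(); print(s['position'].round(4),s['force'].round(1)); P=s['position']
for n in("scene","wrist","top"):
    q,d,c=cap(n); W=world(d,c)
    k=(abs(W[...,0]-P[0])<.028)&(abs(W[...,1]-P[1])<.016)&(W[...,2]>.015)&(W[...,2]<.09); X=W[k]
    print(n,k.sum(), np.percentile(X,[1,5,95,99],axis=0).round(4).tolist() if k.sum()>5 else '')
    if n=="scene": cv2.imwrite("pics/s11.png",cv2.resize(q[220:330,220:360],(763,600),interpolation=cv2.INTER_CUBIC)[:,:,::-1])
E
```

```text
[0.5493 0.1633 0.0092] [-0.3 -0.1  0.6]
scene 49 [[0.5296, 0.1738, 0.0467], [0.5305, 0.174, 0.0506], [0.5592, 0.1765, 0.0695], [0.56, 0.1768, 0.0722]]
wrist 946 [[0.5449, 0.1513, 0.0469], [0.5458, 0.1516, 0.0496], [0.5566, 0.1546, 0.0753], [0.5575, 0.1567, 0.0775]]
top 0
```

View pics/s11.png

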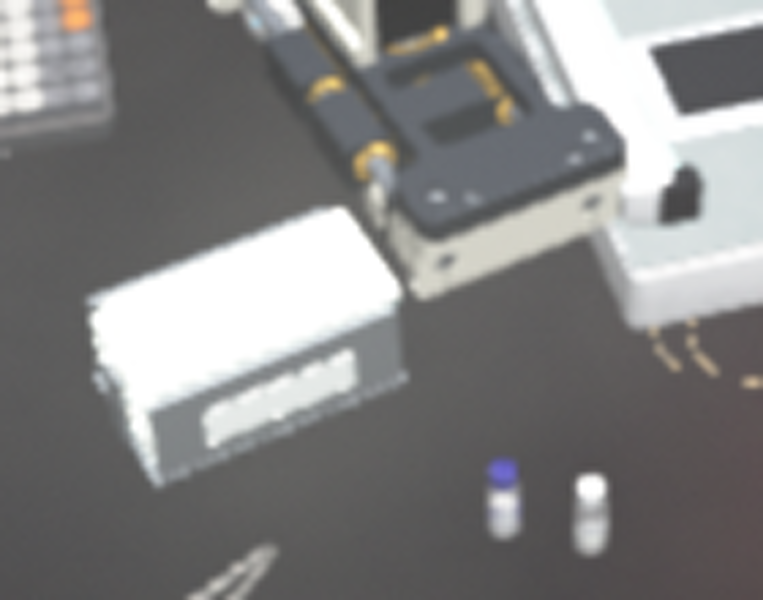

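play_rows --steps '[[[0, 0, 0], [-0.1, 0.9, -0.15], 0], [[0, 0, 0], [-0.15, 1.8, -0.15], 0], [[0, 0, 0], [-0.2, 2.7, -0.15], 0], [[0, 0, 0], [-0.25, 3.6, -0.15], 0], [[0, 0, 0], [-0.25, 3.6, -0.15], 0]]'

```text
clock: 13.25
position: [0.5472, 0.2013, 0.0082]
orientation: [0.001, 0.732, -0.681, 0.0]
force: [-0.7, 0.4, -0.0]
finger_gap: 0.0004
gripper_force: 0.0
```

```bash
cat >> h.py <<'E'
def plate(n,y0=.15,y1=.40):
    q,d,c=cap(n); W=world(d,c)
    k=(W[...,0]>.48)&(W[...,0]<.61)&(W[...,1]>y0)&(W[...,1]<y1)&(W[...,2]>.034)&(W[...,2]<.058)&(q.min(2)>150)
    m,l,st,_=cv2.connectedComponentsWithStats(k.astype(np.uint8)); i=1+np.argmax(st[1:,4]); X=W[l==i]; print(n,k.sum(),rect(X[:,:2]),"y",np.percentile(X[:,1],[1,99]).round(4),'z',np.percentile(X[:,2],[5,50,95]).round(4))
    F=X[X[:,1]>.29]
    if len(F)>5: print("  beyond box: x",np.percentile(F[:,0],[2,98]).round(4),"z",np.percentile(F[:,2],[5,50,95]).round(4),rect(F[:,:2]))
E
python3 - <<'E'
from h import *
s=robot.observe(); print(s['position'].round(4),s['force'].round(1))
plate("scene"); plate("top")
E
```

```text
[0.5472 0.2013 0.0082] [-0.7  0.4 -0. ]
scene 1222 (array([539.9, 261. ]), array([ 64.4, 102.9]), 3.4) y [0.2133 0.3114] z [0.0425 0.0455 0.0477]
  beyond box: x [0.5119 0.5599] z [0.043  0.0455 0.0476] (array([536.6, 301.5]), array([50.9, 23.1]), 1.1)
top 50 (array([516.9, 250.2]), array([14.1, 18.6]), 45.5) y [0.2401 0.2605] z [0.0417 0.0451 0.0501]
```

play_rows --steps '[[[0, 0, 0], [-0.05, 0.9, 0], 0], [[0, 0, 0], [-0.1, 1.7, 0], 0], [[0, 0, 0], [-0.1, 1.7, 0], 0], [[0, 0, 0], [-0.1, 0.9, 0], 0], [[0, 0, 0], [-0.1, 0.9, 5], 0]]'

```text
clock: 13.85
position: [0.5415, 0.2049, 0.0523]
orientation: [0.007, 0.731, -0.682, -0.001]
force: [1.8, 0.6, -0.5]
finger_gap: 0.0004
gripper_force: 0.0
```

```bash
python3 - <<'E'
from h import *
s=robot.observe(); print(s['position'].round(4),s['force'].round(1))
plate("scene"); plate("top")
E
```

```text
[0.5415 0.2049 0.0523] [ 1.8  0.6 -0.5]
scene 1586 (array([541.5, 255.2]), array([ 64.4, 147.6]), 3.8) y [0.1862 0.3272] z [0.0389 0.045  0.0474]
  beyond box: x [0.5116 0.5604] z [0.0433 0.0458 0.0478] (array([536.7, 308.3]), array([52.2, 40.3]), 4.8)
top 142 (array([520.2, 267.1]), array([24.4, 27.3]), 41.1) y [0.2534 0.2836] z [0.0382 0.0459 0.0516]
```

play_rows --steps '[[[0, 0, 0], [-0.1, 2.5, 1], 4], [[0, 0, 0], [-0.2, 5, 1], 6.6], [[0, 0, 0], [-0.4, 8, 1], 6.6], [[0, 0, 0], [-0.4, 10.4, 1], 6.6], [[0, 0, 0], [-0.4, 10.4, 1], 6.6]]'

```text
clock: 14.45
position: [0.5424, 0.3151, 0.068]
orientation: [0.001, 0.733, -0.681, 0.0]
force: [0.5, -0.4, -0.2]
finger_gap: 0.0349
gripper_force: 0.0
```

```bash
python3 - <<'E'
from h import *
s=robot.observe(); print(s['position'].round(4),s['orientation'].round(3),s['force'].round(1),s['finger_gap'])
plate("scene"); plate("top"); plate("wrist")
E
```

```text
[0.5424 0.3151 0.068 ] [ 0.001  0.733 -0.681  0.   ] [ 0.5 -0.4 -0.2] 0.03490145220598896
scene 1633 (array([541.8, 255. ]), array([ 65.5, 147.1]), 4.2) y [0.1863 0.327 ] z [0.0386 0.0449 0.0475]
  beyond box: x [0.5118 0.5605] z [0.0437 0.0457 0.0476] (array([534.9, 309.1]), array([53.3, 39.3]), 2.8)
top 908 (array([545.5, 241.2]), array([ 62.8, 118.3]), 5.3) y [0.1853 0.2989] z [0.0368 0.0443 0.0505]
  beyond box: x [0.5227 0.5654] z [0.0424 0.0466 0.0503] (array([542.8, 295.9]), array([45.5, 11.1]), 1.6)
wrist 28831 (array([542.5, 255.4]), array([ 50. , 143.8]), 4.6) y [0.1851 0.3246] z [0.0396 0.0459 0.0473]
  beyond box: x [0.5147 0.562 ] z [0.0453 0.0464 0.0474] (array([538.1, 307.5]), array([49.8, 39.1]), 4.8)
```

play_rows --steps '[[[0, 0, 0.5], [-0.4, -0.7, 0], 6.6], [[0, 0, 0.5], [-0.4, -0.7, 0], 6.6], [[0, 0, 0.5], [-0.4, -0.7, -1], 6.6], [[0, 0, 0.5], [-0.4, -0.7, -3], 6.6], [[0, 0, 0.5], [-0.4, -0.7, -3], 6.6]]'

```text
clock: 15.1
position: [0.5364, 0.3039, 0.0352]
orientation: [0.003, 0.734, -0.679, -0.0]
force: [0.1, -0.6, -0.7]
finger_gap: 0.066
gripper_force: 0.0
```

play_rows --steps '[[[0, 0, 0], [0, 0, -2], 6.6], [[0, 0, 0], [0, 0, -3.7], 6.6], [[0, 0, 0], [0, 0, -3.7], 6.6]]'

```text
clock: 15.4
position: [0.5369, 0.3043, -0.0009]
orientation: [0.003, 0.735, -0.678, 0.0]
force: [-0.2, 0.1, -0.1]
finger_gap: 0.0664
gripper_force: 0.0
```

```bash
python3 - <<'E'
from h import *
s=robot.observe(); print(s['position'].round(4),s['orientation'].round(3),s['force'].round(1),s['finger_gap'])
plate("wrist"); plate("scene")
E
```

```text
[ 0.5369  0.3043 -0.0009] [ 0.003  0.735 -0.678  0.   ] [-0.2  0.1 -0.1] 0.06636498592636579
wrist 47130 (array([543.1, 248.8]), array([ 50. , 109.9]), 4.7) y [0.1949 0.3016] z [0.0396 0.0459 0.0473]
  beyond box: x [0.5159 0.5629] z [0.0454 0.0464 0.0473] (array([539. , 296.1]), array([50., 15.]), 3.3)
scene 755 (array([543.5, 213.3]), array([64.2, 63.1]), 1.8) y [0.1843 0.2432] z [0.0379 0.0405 0.0465]
```

play_rows --steps '[[[0, 0, 0], [0, 0, 0], 4.6], [[0, 0, 0], [0, 0, 0], 4.4], [[0, 0, 0], [0, 0, 0], 4.4], [[0, 0, 0], [0, 0, 0], 4.4], [[0, 0, 0], [0, 0, 0], 4.4]]' --squeeze 15

```text
clock: 16.0
position: [0.5384, 0.306, 0.0016]
orientation: [0.001, 0.735, -0.678, 0.0]
force: [0.1, 1.2, 2.8]
finger_gap: 0.0497
gripper_force: 15.0
```

play_rows --steps '[[[0, 0, 0], [0, 0, 0.7], 4.4], [[0, 0, 0], [0, 0, 2], 4.4], [[0, 0, 0], [0, 0, 4.5], 4.4], [[0, 0, 0], [0, 0, 7.5], 4.4], [[0, 0, 0], [0, 0, 7.5], 4.4]]'

```text
clock: 16.5
position: [0.5405, 0.3075, 0.0815]
orientation: [-0.003, 0.735, -0.678, 0.001]
force: [0.5, 0.1, -0.3]
finger_gap: 0.0494
gripper_force: 15.0
```

```bash
cat >> h.py <<'E'
def held():
    s=robot.observe(); P=s['position']; M=Ro.from_quat(s['orientation'][[1,2,3,0]]).as_matrix(); print(s['clock'],P.round(4),"yt ang",np.degrees(np.arctan2(M[1,1],M[0,1])).round(1),"gap",round(s['finger_gap'],4),s['force'].round(1))
    for n in("wrist","scene"):
        q,d,c=cap(n); W=world(d,c); L=(W-P)@M*1000
        k=(abs(L[...,1])<27)&(L[...,0]<120)&(L[...,0]>-60)&(L[...,2]>-60)&(L[...,2]<-25)&(q.min(2)>140)
        if k.sum()<50: print(n,k.sum()); continue
        m,l,st,_=cv2.connectedComponentsWithStats(k.astype(np.uint8)); i=1+np.argmax(st[1:,4]); X=L[l==i]; Y=W[l==i]
        m=Y.mean(0); nn=np.linalg.svd(Y-m,full_matrices=False)[2][2]; nn*=np.sign(nn[2])
        print(n,len(X),"tool-frame rect",rect(X[:,:2]/1000),"z",np.percentile(X[:,2],[5,50,95]).round(1),"normal",nn.round(3),"x range",np.percentile(X[:,0],[1,99]).round(1),"world z",np.percentile(Y[:,2],[5,50,95]).round(4))
E
python3 - <<'E'
from h import *
held()
E
```

```text
16.5 [0.5405 0.3075 0.0815] yt ang -175.4 gap 0.0494 [ 0.5  0.1 -0.3]
wrist 29106 tool-frame rect (array([39.4,  0.1]), array([79.5, 49.9]), 0.1) z [-45.2 -44.1 -43. ] normal [-0.005 -0.009  1.   ] x range [ 1.2 78.3] world z [0.1245 0.1256 0.1266]
scene 78 tool-frame rect (array([74.8,  4.2]), array([14.6, 50.8]), 14.9) z [-43.3 -41.1 -39.1] normal [-0.02   0.079  0.997] x range [61.6 77.3] world z [0.1204 0.1224 0.1248]
```

play_rows --steps '[[[0, 0, -3], [1, -2.5, 0.5], 4.4], [[0, 0, -6], [2, -6.5, 1], 4.4], [[0, 0, -9], [3, -10.5, 1], 4.4], [[0, 0, -12], [4, -14.5, 1], 4.4], [[0, 0, -12.9], [5, -18, 1], 4.4]]'

```text
clock: 17.1
position: [0.5873, 0.1235, 0.0854]
orientation: [-0.002, -0.653, 0.757, 0.0]
force: [1.1, 0.0, -0.8]
finger_gap: 0.0496
gripper_force: 15.0
```

play_rows --steps '[[[0, 0, 0], [0, -0.8, 0], 4.4], [[0, 0, 0], [0, -0.8, 0], 4.4]]'

```text
clock: 17.3
position: [0.5874, 0.116, 0.0853]
orientation: [-0.002, -0.653, 0.757, 0.0]
force: [0.9, 0.3, -1.1]
finger_gap: 0.0493
gripper_force: 15.0
```

```bash
cat >> h.py <<'E'
def rest(n):
    q,d,c=cap(n); V=vf(world(d,c)); cv2.imwrite(f"pics/rest_{n}_{len(q)}.png",q[:,:,::-1])
    near=(V[...,0]>-2)&(V[...,0]<108)&(abs(V[...,1]-2)<30)
    dk=near&(V[...,2]<47.5)&(V[...,2]>42); k=near&(V[...,2]>48)&(V[...,2]<55); X=V[k]
    print(n,k.sum(),"deck z",np.median(V[dk][:,2]).round(1) if dk.sum() else None)
    if k.sum()>50:
        (cc,ss,a)=cv2.minAreaRect(X[:,:2].astype(np.float32)); print(" rest rect",np.round(cc,1),np.round(ss,1),round(a,1),"pct",np.percentile(X,[1,50,99],axis=0).round(1).tolist())
E
python3 - <<'E'
from h import *
held(); rest("wrist"); rest("scene"); rest("top"); slab("wrist",-30,30)
E
```

```text
17.3 [0.5874 0.116  0.0853] yt ang 171.6 gap 0.0493 [ 0.9  0.3 -1.1]
wrist 29052 tool-frame rect (array([39.5, -0.3]), array([50.3, 79.3]), 89.9) z [-45.2 -44.1 -43.1] normal [ 0.002 -0.004  1.   ] x range [ 1.2 78.2] world z [0.1285 0.1296 0.1306]
scene 120 tool-frame rect (array([52.5, 21.4]), array([30.8, 70.4]), 60.6) z [-44.7 -42.3 -38.2] normal [-0.078  0.009  0.997] x range [15.1 75.6] world z [0.1238 0.1278 0.1303]
wrist 8376 deck z 45.7
 rest rect [71.4  3.8] [47.1 51.5] 0.2 pct [[48.8, -21.3, 49.6], [70.7, -0.8, 51.4], [94.5, 19.7, 53.0]]
scene 623 deck z 45.1
 rest rect [50.4  1.7] [104.6  58. ] 0.2 pct [[-0.9, -24.7, 48.1], [49.6, 3.5, 50.5], [101.2, 27.3, 53.5]]
top 517 deck z 45.7
 rest rect [51.4  1.8] [ 59.  105.8] 89.5 pct [[-0.9, -26.5, 48.1], [49.0, -0.6, 51.2], [101.2, 29.9, 54.9]]
```

```bash
python3 - <<'E'
from h import *
for n in("scene","top"):
    q,d,c=cap(n); V=vf(world(d,c))
    for nm,ax in(("s-scan y=0",0),("y-scan s=60",1)):
        print(n,nm)
        rng=np.arange(-8,116,3) if ax==0 else np.arange(-36,40,3)
        out=[]
        for t in rng:
            a=(t,0) if ax==0 else (60,t)
            sel=(abs(V[...,0]-a[0])<(2 if ax==0 else 20))&(abs(V[...,1]-a[1])<(14 if ax==0 else 2))&(V[...,2]<75)&(V[...,2]>40)
            out.append(f"{t}:{np.median(V[sel][:,2]):.1f}/{np.median(q[sel].mean(1)):.0f}" if sel.sum()>1 else f"{t}:-")
        print(' '.join(out))
E
```

```text
scene s-scan y=0
-8:- -5:58.0/112 -2:59.3/106 1:50.2/254 4:49.9/240 7:51.0/105 10:51.0/77 13:50.5/77 16:50.2/77 19:50.9/77 22:50.8/77 25:50.7/78 28:50.8/78 31:50.2/78 34:50.8/78 37:50.8/78 40:50.7/78 43:50.7/79 46:50.4/79 49:50.5/79 52:50.4/79 55:51.3/79 58:50.9/79 61:50.6/79 64:50.4/80 67:50.8/80 70:50.1/80 73:50.8/80 76:50.6/80 79:50.0/80 82:50.8/80 85:51.1/80 88:50.5/80 91:50.4/80 94:50.8/80 97:50.8/81 100:49.6/152 103:46.1/247 106:44.9/253 109:45.5/253 112:- 115:58.8/254
scene y-scan s=60
-36:44.7/211 -33:44.2/230 -30:44.8/241 -27:45.4/237 -24:46.6/221 -21:- -18:50.5/120 -15:50.5/89 -12:50.7/80 -9:50.5/79 -6:51.0/80 -3:50.8/80 0:51.0/80 3:50.7/80 6:50.0/79 9:50.2/80 12:50.7/80 15:50.7/80 18:50.4/79 21:48.2/128 24:46.6/247 27:45.2/253 30:45.0/248 33:44.2/216 36:45.5/208 39:45.4/206
top s-scan y=0
-8:- -5:62.5/196 -2:53.6/237 1:51.2/251 4:50.3/243 7:51.3/125 10:49.8/95 13:50.6/92 16:52.3/92 19:52.7/92 22:52.1/93 25:51.8/94 28:51.8/93 31:53.4/93 34:52.4/94 37:52.2/94 40:50.9/94 43:52.6/93 46:49.1/92 49:52.2/93 52:52.0/93 55:51.7/96 58:51.1/96 61:51.3/95 64:50.2/96 67:50.1/96 70:51.5/96 73:51.6/95 76:52.0/95 79:51.8/95 82:50.9/98 85:50.7/97 88:49.5/97 91:51.5/96 94:51.6/96 97:51.2/108 100:50.7/195 103:51.8/238 106:- 109:- 112:- 115:-
top y-scan s=60
-36:45.7/222 -33:45.3/248 -30:46.6/251 -27:46.8/241 -24:48.6/140 -21:50.1/95 -18:51.5/88 -15:53.1/89 -12:51.6/90 -9:51.3/91 -6:51.8/92 -3:50.7/93 0:50.5/95 3:51.6/96 6:51.3/97 9:51.6/98 12:52.0/102 15:52.0/107 18:50.0/201 21:45.1/250 24:45.8/251 27:46.0/238 30:45.8/195 33:44.9/190 36:44.9/189 39:45.7/190
```

play_rows --steps '[[[0, 0, 0], [-0.3, -3.5, 0], 4.4], [[0, 0, 0], [-0.5, -6.5, 0], 4.4], [[0, 0, 0], [-0.7, -8.5, -1], 4.4], [[0, 0, 0], [-0.8, -9.5, -2.5], 4.4], [[0, 0, 0], [-0.8, -9.5, -4], 4.4]]'

```text
clock: 18.2
position: [0.5799, 0.0217, 0.046]
orientation: [-0.001, -0.654, 0.757, -0.0]
force: [0.1, -0.1, -1.5]
finger_gap: 0.0493
gripper_force: 15.0
```

play_rows --steps '[[[0, 0, 0], [0, 0, -1], 4.4], [[0, 0, 0], [0, 0, -2], 4.4], [[0, 0, 0], [0, 0, -2], 4.4]]'

```text
clock: 18.5
position: [0.5792, 0.0228, 0.0247]
orientation: [-0.002, -0.654, 0.756, 0.0]
force: [0.0, 0.1, -0.1]
finger_gap: 0.0496
gripper_force: 15.0
```

```bash
python3 - <<'E'
from h import *
held()
s=robot.observe(); print(vf(s['position']).round(1)); slab("scene",-30,10)
E
```

```text
18.5 [0.5792 0.0228 0.0247] yt ang 171.7 gap 0.0496 [ 0.   0.1 -0.1]
wrist 28934 tool-frame rect (array([39.2, -0.2]), array([49.6, 78.8]), 89.9) z [-45.2 -44.1 -43.1] normal [ 0.003 -0.003  1.   ] x range [ 1.2 77.9] world z [0.0679 0.069  0.07  ]
scene 233 tool-frame rect (array([-44.3,  -0. ]), array([53.7, 29.4]), 89.5) z [-45.3 -42.9 -30.5] normal [0.021 0.062 0.998] x range [-59. -31.] world z [0.0551 0.0675 0.0699]
[84.5 -0.6 26.2]
scene 48 130 s [-4.5 -0.2  7.4] y [25.  76.9] [248.5 249.  250. ]
scene 60 104 s [-6.  -3.1  0.4] y [-69.7  77.6] [116.   91.5  75.5]
scene 75 128 s [-5.8 -3.2 -0.3] y [-70.8  77.4] [112.  87.  66.]
scene 90 132 s [-5.6 -3.2 -0.8] y [-68.9  76.1] [111.  86.  64.]
scene 105 135 s [-5.  -3.1 -1. ] y [-70.8  76.8] [111.  85.  63.]
scene 120 81 s [-6.3 -3.2 -1.4] y [-68.   76.4] [113.  89.  67.]
scene 132 144 s [-8.8 -3.8 -0.9] y [-68.   76.3] [249. 251. 252.]
```

play_rows --steps '[[[0, 0, 0], [0, -0.2, -0.6], 4.4], [[0, 0, 0], [0, -0.2, -1], 4.4], [[0, 0, 0], [0, -0.2, -1.1], 4.4], [[0, 0, 0], [0, -0.2, -1.1], 4.4]]'

```text
clock: 19.05
position: [0.5799, 0.0205, 0.0148]
orientation: [-0.001, -0.654, 0.757, 0.0]
force: [0.0, 0.1, -0.9]
finger_gap: 0.0491
gripper_force: 15.0
```

```bash
python3 - <<'E'
from h import *
held()
s=robot.observe(); print(vf(s['position']).round(1))
E
```

```text
19.05 [0.5799 0.0205 0.0148] yt ang 171.7 gap 0.0491 [ 0.   0.1 -0.9]
wrist 28976 tool-frame rect (array([39.2,  0.9]), array([51.9, 78.8]), 90.0) z [-45.2 -44.2 -43.1] normal [-0.002 -0.003  1.   ] x range [ 1.2 77.9] world z [0.058  0.0591 0.0601]
scene 348 tool-frame rect (array([-33.9,   0.2]), array([51.9, 53.7]), 0.1) z [-55.2 -46.  -29.5] normal [-0.067 -0.458  0.887] x range [-59.7 -10.1] world z [0.0442 0.0607 0.0699]
[82.1 -0.8 15.1]
```

play_rows --steps '[[[0, 0, 0], [0, 0, -0.15], 4.4], [[0, 0, 0], [0, 0, -0.25], 4.4], [[0, 0, 0], [0, 0, -0.25], 4.4]]'

```text
clock: 19.45
position: [0.5802, 0.0206, 0.013]
orientation: [-0.001, -0.654, 0.756, -0.0]
force: [-1.6, 0.1, 3.3]
finger_gap: 0.0497
gripper_force: 15.0
```

play_rows --steps '[[[0, 0, 0], [0, 0, 0.05], 5.2], [[0, 0, 0], [0, 0, 0.1], 6], [[0, 0, 0], [0, 0, 0.1], 6.2], [[0, 0, 0], [0, 0, 2], 6.2], [[0, 0, 0], [0, 0, 6], 6.2]]'

```text
clock: 19.95
position: [0.5775, 0.0199, 0.07]
orientation: [-0.004, -0.654, 0.757, 0.001]
force: [1.6, 1.3, -0.2]
finger_gap: 0.062
gripper_force: 0.0
```

play_rows --steps '[[[0, 0, 0], [0, 1, 4], 6.2], [[0, 0, 0], [0, 3, 6], 3], [[0, 0, 0], [0, 6, 8], 0], [[0, 0, 0], [0, 8, 8], 0]]'

```text
clock: 20.35
position: [0.5819, 0.1024, 0.1561]
orientation: [0.001, -0.654, 0.756, -0.001]
force: [0.0, 0.8, -0.7]
finger_gap: 0.0435
gripper_force: 0.0
```

```bash
python3 - <<'E'
from h import *
tip()
for n in("scene","wrist","top"):
    q,d,c=cap(n); V=vf(world(d,c))
    k=(V[...,0]>-3)&(V[...,0]<109)&(abs(V[...,1])<32)&(V[...,2]>53.5)&(V[...,2]<62)&(q.min(2)>150); X=V[k]
    if k.sum()>30:
        (cc,ss,a)=cv2.minAreaRect(X[:,:2].astype(np.float32)); print(n,k.sum(),np.round(cc,1),np.round(ss,1),round(a,1),"pct",np.percentile(X,[1,50,99],axis=0).round(1).tolist())
    # switch ball: highest points near s 62 y -104
    k=(abs(V[...,0]-62)<30)&(abs(V[...,1]+104)<16)&(V[...,2]>72)&(V[...,2]<100); X=V[k]; print(n,"ball",k.sum(),np.percentile(X,[5,50,95],axis=0).round(1).tolist() if k.sum()>2 else '')
slab("scene",-30,10)
E
```

```text
20.35 tip vf [163.2   9.4 192.1] zt 0.001 -0.004 yt -0.0 F [ 0.   0.8 -0.7] gap 0.0435
scene 703 [51.3  1.1] [ 53.2 108.2] 89.5 pct [[5.2, -23.8, 53.9], [55.6, 2.9, 56.5], [104.8, 26.9, 59.3]]
scene ball 29 [[45.7, -104.4, 73.9], [51.4, -100.3, 85.8], [56.6, -96.9, 91.3]]
wrist 10872 [59.7 -1.2] [85.7 50. ] 0.2 pct [[17.9, -25.4, 55.4], [57.4, -1.2, 57.3], [101.9, 23.1, 59.0]]
wrist ball 535 [[43.1, -107.2, 74.1], [49.2, -103.1, 90.4], [55.6, -99.9, 93.7]]
top 602 [51.  -1.4] [107.8  59.4] 0.8 pct [[0.3, -27.6, 53.6], [53.8, -3.1, 57.2], [103.9, 21.9, 61.7]]
top ball 19 [[43.6, -110.7, 73.5], [50.8, -105.7, 89.4], [58.4, -103.0, 95.1]]
scene 48 228 s [-4.7 -0.3  8.5] y [-69.9  76. ] [237.5 238.  240. ]
scene 60 122 s [-5.2 -3.1 -1. ] y [-70.   76.4] [102.   82.   65.5]
scene 75 128 s [-5.5 -3.1 -0.3] y [-71.   76.1] [100.  79.  63.]
scene 90 131 s [-6.1 -3.2 -0.7] y [-69.4  76.3] [99. 79. 62.]
scene 105 138 s [-6.6 -3.2 -0.5] y [-69.8  76. ] [98. 77. 60.]
scene 120 80 s [-6.  -3.2 -1.4] y [-68.4  76.4] [99.  79.5 62. ]
scene 132 141 s [-9.1 -3.7 -0.9] y [-66.6  75.9] [236. 239. 242.]
```

play_rows --steps '[[[0, 0, 0], [2.3, -4, 0], 0], [[0, 0, 0], [4.6, -8, 0], 0], [[0, 0, 0], [7, -12, 0], 0], [[0, 0, 0], [9.1, -16, 0], 0], [[0, 0, 0], [9.1, -16, 0], 0]]'

```text
clock: 21.05
position: [0.6718, -0.0651, 0.1508]
orientation: [-0.002, -0.652, 0.758, 0.0]
force: [-0.5, 0.1, -1.0]
finger_gap: 0.0003
gripper_force: 0.0
```

```bash
python3 - <<'E'
from h import *
tip()
q,d,c=cap("wrist"); V=vf(world(d,c))
k=(abs(V[...,0]-62)<30)&(abs(V[...,1]+104)<16)&(V[...,2]>72)&(V[...,2]<100); X=V[k]; print("ball",k.sum(),np.percentile(X,[5,50,95],axis=0).round(1).tolist() if k.sum()>2 else '')
E
```

```text
21.05 tip vf [  10.6 -104.   186.8] zt -0.003 0.003 yt 0.005 F [-0.5  0.1 -1. ] gap 0.0003
ball 34 [[40.9, -104.6, 89.6], [44.5, -104.3, 92.6], [50.0, -103.9, 94.3]]
```

play_rows --steps '[[[0, 0, 0], [0.1, 0.7, -4], 0], [[0, 0, 0], [0.1, 0.7, -7.5], 0], [[0, 0, 0], [0.1, 0.7, -10.3], 0], [[0, 0, 0], [0.1, 0.7, -10.3], 0]]'

```text
clock: 21.5
position: [0.668, -0.0524, 0.0449]
orientation: [-0.005, -0.654, 0.757, 0.002]
force: [-0.8, -0.2, -0.1]
finger_gap: 0.0004
gripper_force: 0.0
```

```bash
python3 - <<'E'
from h import *
tip(); slab("scene",-30,10)
E
```

```text
21.5 tip vf [ 22.6 -98.6  80.9] zt -0.004 0.01 yt 0.001 F [-0.8 -0.2 -0.1] gap 0.0004
scene 48 215 s [-4.  -0.1  8.8] y [-69.1  75.5] [249. 250. 250.]
scene 60 101 s [-4.5 -3.2 -1.4] y [-70.5  61. ] [113.  91.  71.]
scene 75 83 s [-4.6 -3.2 -1. ] y [-71.1  43. ] [111.  88.  69.]
scene 90 54 s [-4.2 -3.1 -1.4] y [-69.5  27.2] [110.  87.  67.]
scene 105 31 s [-3.9 -3.3 -2.2] y [-53.  -24.9] [108.  84.  64.]
scene 120 10 s [-4.  -3.3 -2.1] y [-40.5 -25.3] [105.5  81.5  61. ]
```

play_rows --steps '[[[0, 0, 0], [0.3, 1.2, 0.2], 0], [[0, 0, 0], [0.6, 2.1, 0.2], 0], [[0, 0, 0], [0.7, 2.9, 0.2], 0], [[0, 0, 0], [0.8, 3.6, 0.2], 0], [[0, 0, 0], [0.9, 4.2, 0.2], 0]]'

```text
clock: 22.05
position: [0.6811, -0.0122, 0.0527]
orientation: [-0.002, -0.654, 0.756, -0.001]
force: [1.2, -27.8, 2.6]
finger_gap: 0.0003
gripper_force: 13.6
```

play_rows --steps '[[[0, 0, 0], [0, 0, 0], 0]]'

```text
clock: 22.15
position: [0.6812, -0.013, 0.0527]
orientation: [-0.003, -0.654, 0.756, -0.002]
force: [1.0, -16.3, 4.8]
finger_gap: 0.0002
gripper_force: 8.1
```

```bash
cat >> h.py <<'E'
def ball():
    for n in("scene","top","wrist"):
        q,d,c=cap(n); V=vf(world(d,c))
        k=(V[...,0]>30)&(V[...,0]<100)&(abs(V[...,1]+104)<14)&(V[...,2]>70)&(V[...,2]<97); X=V[k]; print(n,"ball",k.sum(),np.percentile(X,[2,50,98],axis=0).round(1).tolist() if k.sum()>2 else '')
E
python3 - <<'E'
from h import *
tip(); ball()
E
```

```text
22.15 tip vf [  63.6 -105.7   88.7] zt -0.006 0.001 yt -0.001 F [  1.  -16.3   4.8] gap 0.0002
scene ball 35 [[59.0, -112.3, 70.5], [75.5, -100.4, 88.3], [82.6, -90.6, 95.4]]
top ball 0 
wrist ball 243 [[51.5, -112.1, 72.4], [53.2, -106.3, 93.3], [69.1, -100.1, 96.9]]
```

Against its stop. I back off, rise, and check everything.

play_rows --steps '[[[0, 0, 0], [-0.2, -1.5, 0], 0], [[0, 0, 0], [-0.2, -1.5, 3], 0], [[0, 0, 0], [-0.2, -1.5, 7], 0], [[0, 0, 0], [-0.2, 2, 11], 0], [[0, 0, 0], [-1, 6, 11], 0]]'

```text
clock: 22.8
position: [0.6745, 0.0499, 0.1676]
orientation: [0.003, -0.653, 0.757, -0.002]
force: [0.5, -0.2, -0.2]
finger_gap: 0.0002
gripper_force: 0.0
```

play_rows --steps '[[[0, 0, 0], [-2, 4, 0], 0], [[0, 0, 0], [-4, 8, 0], 0], [[0, 0, 0], [-7, 12, 0], 0], [[0, 0, 0], [-10, 15, 0], 0], [[0, 0, 0], [-10, 15, 0], 0]]'

```text
clock: 23.3
position: [0.5679, 0.2034, 0.1619]
orientation: [-0.001, -0.656, 0.755, 0.001]
force: [0.4, -0.2, 1.3]
finger_gap: 0.0002
gripper_force: 0.0
```

```bash
python3 - <<'E'
from h import *
tip(); ball()
for n in("scene","top"):
    slab(n,-30,10)
    q,d,c=cap(n); V=vf(world(d,c))
    k=(V[...,0]>-3)&(V[...,0]<109)&(abs(V[...,1])<32)&(V[...,2]>53.5)&(V[...,2]<62)&(q.min(2)>150); X=V[k]; print(n,"plate",k.sum(),np.percentile(X,[1,50,99],axis=0).round(1).tolist())
q,_,_=cap("scene"); cv2.imwrite("pics/end.png",cv2.resize(q[130:310,210:450],(800,600),interpolation=cv2.INTER_CUBIC)[:,:,::-1])
E
```

```text
23.3 tip vf [261.2  37.6 197.9] zt 0.0 0.002 yt -0.004 F [ 0.4 -0.2  1.3] gap 0.0002
scene ball 31 [[67.9, -104.8, 70.7], [75.7, -100.1, 86.5], [82.0, -96.0, 91.9]]
top ball 18 [[66.6, -111.1, 72.0], [75.2, -105.8, 88.0], [82.0, -102.0, 95.7]]
wrist ball 0 
scene 48 229 s [-4.3 -0.2  8.6] y [-70.   76.8] [233. 234. 235.]
scene 60 125 s [-5.6 -3.  -0.2] y [-69.8  76. ] [98. 78. 62.]
scene 75 126 s [-5.5 -3.2  0.1] y [-70.7  76.9] [96. 76. 60.]
scene 90 133 s [-6.1 -3.3  0.1] y [-69.   76.7] [94. 75. 58.]
scene 105 138 s [-5.9 -3.2 -1.5] y [-69.9  75.5] [94.  73.5 57. ]
scene 120 78 s [-5.3 -3.2 -1.5] y [-67.9  76.5] [95.  76.5 59.5]
scene 132 144 s [-9.  -4.1 -0.7] y [-68.3  76.1] [230.5 234.  238. ]
scene plate 700 [[5.5, -24.0, 53.8], [55.9, 3.2, 56.5], [104.6, 26.4, 59.2]]
top 48 186 s [-28.5   0.4   8.9] y [-73.   73.2] [235.5 240.  243. ]
top 60 20 s [-5.6 -2.9 -0.7] y [-70.6  72.3] [164.  160.5 158.5]
top 75 22 s [-3.7 -2.9 -0.6] y [-72.9  71.8] [117.5 105.   99.5]
top 90 25 s [-4.4 -3.  -0.5] y [-74.2  71.4] [109. 100.  94.]
top 105 13 s [-5.6 -2.4  0.3] y [-67.7  72.2] [114. 105.  99.]
top 120 7 s [-9.5 -4.1 -1.2] y [-46.8  64.7] [224. 230. 235.]
top 132 140 s [-9.4 -5.2 -1. ] y [-73.9  69.8] [240.5 245.  247.5]
top plate 616 [[-1.9, -27.2, 53.6], [52.9, -2.9, 57.4], [104.0, 21.9, 61.8]]
```

View pics/end.png

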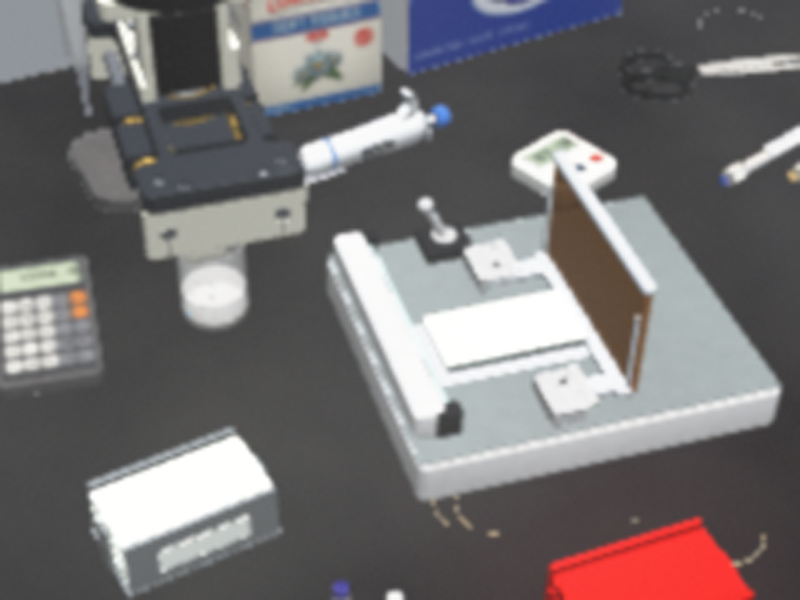

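The picture shows the screen upright (600,270) with its rails under both clips. The plate lies flat on the rest (505,330), the toggle leans to the back (430,215), and the gripper is clear.

```bash
python3 -c "
from station import robot
print(robot.finish_job())"
```

```text
the job is handed in; nothing more can be done
None
```

The job is handed in at about 23 s of the 72 s allowed, done in the order asked: the screen stands with both rails against the stops under the clips, the plate lies flat on the rest and centred to within about 2 mm, and the lamp switch is pushed over to the back.

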